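# Tighten the strap-clamp bolt to the click

### The arm

A 6-joint arm with a two-finger parallel gripper is mounted at the origin on the work surface. World frame = base frame: x ahead of the robot, y to its left, z up, the work surface at z = 0. Lengths are in m, angles in rad, forces in N, time in s.
With the tool pointing down it reaches from about 0.275 to 0.825 m from the base axis. Payload 4.9 kg.
Tool frame: the origin (TCP) lies midway between the tips of the shut fingers; the grasp point (between the pads) lies 19 mm behind it (grip_point_offset is the distance from the TCP to the grasp point, in m); z points along the fingers, x is the direction in which the jaws open and shut, and the axes are right-handed (so a half turn about z gives the same grasp; the last joint's range is limited). The gripper opens to 85 mm and grips with 20 to 120 N. Pads are 22 mm wide; open, the fingers measure 114 mm over their backs; the gripper's body (76 mm by 85 mm) begins 54 mm behind the grasp point. The pads swing forward as they close: fully open they stand 13 mm farther back than shut.
Start: joints at [-1.318, 0.326, -0.193, 1.052, 0, 1.437], TCP at [0.207, -0.509, 0.231] pointing down, gripper open.
Joint ranges: [-2.65, 2.65], [-0.97, 1.79], [-1.3, 1.35], [-1.93, 2.1], [-1.47, 1.37], [-3.14, 3.14]. Speed limits (rad/s): [2.57, 2.57, 3.14, 3.14, 3.14, 3.14].

### API

Orientations are given as a rotation vector (axis times angle).
In Python, from cell import * gives the robot as it stands. Calls block until the motion is done:
- movep(position, orientation): joint-space move of the TCP to a pose.
- move_l(position, velocity=0.15, rot=None, until_force=None): straight line of the TCP; rot=None keeps the orientation; velocity is the mean speed in m/s. With until_force (N) it stops when the force on the tool has changed by that much, and returns True; else False.
- set_joints(angles): joint-space move.
- let_go() and grab(newtons=None): open the fingers fully, or close them until they stop; newtons is the grip in N (None keeps the last).
- sleep(seconds).
- ik(position, orientation): joint angles nearest the present ones, or None.
- get_state(): the state.
- grab_frame(name): name is "scene" or "top" or "wrist"; returns a dict with "img" (420x560x3 uint8, red, green, blue), "fx", "fy", "cx", "cy" (pixels), "k1" (the pictures are not rectified: a ray, as slopes to the right and down, at radius r is drawn at 1 + k1 r^2 times it, then the intrinsics apply), "cam_to_world" (4x4, takes a point from camera to world coordinates); the wrist camera has in their place "T_tool_cam" (4x4, takes a point from camera to tool coordinates, whose origin is the TCP and whose axes are the tool frame's). Camera axes: x right, y down, z forward; pixel columns grow to the right and rows downward; lengths in m; the calibration is good to about 2 mm. A picture is of the moment at which its call begins: read the wrist's pose just before it. There is no depth.
A pose or a line that the arm cannot do raises MotionError and nothing moves.
- sign_off(): hands the job in, once; it reports no verdict.
Trained networks look in the newest picture that a camera, given by its name, has taken for a name from the list of things; names that differ only in an ending like _2 or _b are one class to them, and where a whole thing is asked for, a point or a joint stands for the part that bears it (a point fixed in the world has none). Each returns a list of dicts, best first, with "score" (0 to 1); they miss things now and then, are a little off and sometimes report something else, mostly with a low value. They report only what shows in the picture. A call takes as long as a camera call. They do not tell look-alikes from the thing itself.
- spot_in(camera, name): "centre" ([column, row] in pixels, amid what is visible of it).
- silhouettes(camera, name): "mask" (420x560 bool, what is visible of it) and "centre" ([column, row] in pixels, amid what is visible of it).
- tip_of(camera, name): "centre" ([column, row] in pixels: a listed point, or the origin of a listed thing).
The state is a dict: "clock": time; "q": joint angles; "joint_velocities": joint speeds; "tau": joint torques, N m; "position": TCP position; "eef_rot": TCP orientation; "contact_force": force on the tool from outside, world axes, zero at the start; "wrist_torque": the same for the moment, N m; "finger_gap": opening from 0.0 (shut) to 1.0 (fully open).
Only numpy, scipy, OpenCV 4.12 (cv2) and the standard library are available. Lean on these libraries where they do the work, as an engineer would, in place of code of your own. Each camera call takes 0.05 s, during which the arm holds its last target.

### The job

Take the click wrench from its rest, fit its socket fully home on the clamp bolt and tighten the bolt clockwise until the wrench breaks over at its hinge; stop there, without driving the hinge on to its stop. Then lift the wrench off without turning the bolt back and put it back in its rest as it was, disturbing nothing else.

Things in the scene. Friction and masses are not known exactly. Their poses are not given: they have to be found in the camera images.
- grip (a point): Centre of the click wrench's black grip, half-way up. Grip 24 mm wide, 26 high, 120 long; wrench 0.35 to 0.55 kg, level on its rest, socket mouth down. This point is 145 mm from the socket's axis along the handle, 36 mm above the socket's mouth, 86 mm from the handle's end. x: from the socket out along the handle; z up. Turns with the handle when the hinge breaks over.
- socket (a point): Centre of the mouth of the wrench's socket, at its rim. Square, 20.4 mm across flats, 16 mm deep, 30 mm outside, opening downward. x: along the wrench towards the handle, square to one pair of the socket's flats; z up.
- breakover (a joint): Upright hinge between wrench head and handle, 30 mm from the socket's axis, rad: 0 straight, grows as the handle breaks over clockwise, stop at 0.20. A spring keeps it straight up to 2 N m at the bolt (13 N pull at the grip, less if the hand also twists the handle along); then it swings at nearly constant torque. Above 0.06 it has clearly broken over; above 0.17 is overload. Springs straight when eased.
- bolt (a point): Square head of the clamp bolt: centre of its foot, on its collar (32 mm across). Head 19 mm across flats, 14 mm high, top edge chamfered. z up, x square to one pair of flats: the socket fits with its x at any multiple of 90 degrees to this one, and fully home its rim stands on the collar, at this point. All else within 150 mm is lower than this point.
- clampbolt (a joint): Angle of the clamp bolt, rad, grows clockwise seen from above (tightening). Starts loose, turns against about 0.4 N m (3 N at the grip) and comes up tight a further 0.3 to 0.8 rad from its start: where, is to be felt. About 0.08 rad of play either way between socket and bolt, and 0.1 more of spring when loaded.
- rest_spot (a point): Spot on the wrench rest's grey plate (8 mm thick) where the socket's mouth stands when put away; x: along the stored wrench towards the handle, z up. The rest's forked post stands 205 mm along x from here, 14 mm thick: the grip lies in the fork on a pad 23 mm above the plate, between cheeks 33 mm apart, flared at the top, up to 51 mm above the plate.
- level: Bystander: aluminium spirit level, 240 x 22 x 46 mm, standing on its edge; origin at the centre of its underside.
- step_block: Bystander: dark steel step block, 54 x 28 x 42 mm; origin at the centre of its underside.
- spare_socket: Bystander: spare larger socket standing on the bench, 34 mm across, 36 mm high; origin at the centre of its underside.
There are look-alikes about, which are no part of the job. Of the things that look like the part that bears grip, the largest one is meant.

How it is judged:
On the way, in this order (a step that is already met when the one before it is completed fails the run):
1. the wrench's socket is fully home on the clamp bolt's head (distance between socket and bolt below 0.005 m and angle between socket's own z axis and vertical below 0.12 rad), for 0.2 s.
2. with the socket home and the bolt come up tight, the wrench has broken over (distance between socket and bolt below 0.007 m and value of joint breakover above 0.06 rad and value of joint clampbolt above 0.85 rad), for 0.1 s.
At the end, for the whole second after the job is handed in: The bolt is left tightened (its angle above 0.85 rad, not turned back), and the wrench lies straight and level in its rest again: socket mouth within 15 mm of its spot, in line with the rest within 0.08 rad, handle in the fork, tilt under 0.06 rad, hinge sprung straight (under 0.03 rad) (distance between socket and rest_spot below 0.015 m and angle between the x axis of socket and the x axis of rest_spot, either way round below 0.08 rad and x of grip in the frame of rest_spot above 0.12 m and angle between socket's own z axis and vertical below 0.06 rad and value of joint breakover below 0.03 rad and value of joint clampbolt above 0.85 rad); the robot touches nothing.
It fails at once if the wrench is driven on past its break-over towards the hinge's stop (overload) (value of joint breakover above 0.17 rad).
It fails at once if the spirit level is disturbed (more than 15 mm) (distance of level from where it was at the start of the episode above 0.015 m).
It fails at once if the step block is disturbed (more than 15 mm) (distance of step_block from where it was at the start of the episode above 0.015 m).
It fails at once if the spare socket is disturbed (more than 15 mm) (distance of spare_socket from where it was at the start of the episode above 0.015 m).
It also fails if it takes over 64 s, if anything falls off the work surface, if the arm or the gripper's body presses on something with over 40 N, if the wrist force passes 120 N, or if a joint passes its speed limit or range.

## Working session

There is one attempt and no reset: what is moved stays moved. The work goes in short steps, each a Python script; the robot and the scene stay as the last script left them, time stands still between calls to the robot, and variables do not carry over. Pictures are saved under pics/ and viewed, and the job is handed in when it is done.

```bash
ls; mkdir -p pics; python3 - <<'E'
from cell import *
import cv2
s=get_state(); print(s)
for n in ("scene","top","wrist"):
    f=grab_frame(n); cv2.imwrite(f"pics/{n}0.png",f["img"][:,:,::-1])
    print(n,{k:v for k,v in f.items() if k!="img"})
    for t in ("grip","socket","bolt","rest_spot","level","step_block","spare_socket"):
        try: print(t,[(tuple(round(float(x)) for x in d["centre"]),round(d["score"],2)) for d in tip_of(n,t)])
        except Exception as e: print(t,e)
E
```

```text
pics
{'clock': 0.0, 'q': array([-1.31823004e+00,  3.26953693e-01, -1.93590062e-01,  1.05199326e+00,
        3.14138746e-06,  1.43663176e+00]), 'joint_velocities': array([ 0.00139566, -0.00132643, -0.00034059, -0.00105934,  0.00086527,
       -0.00082332]), 'tau': array([-4.54346055e-04, -4.43396580e+01,  2.62441063e+01,  1.55534560e-02,
        1.64194034e-05, -1.17883550e-05]), 'position': array([ 0.20732209, -0.50879939,  0.23049415]), 'eef_rot': array([-2.60595715e+00,  1.75251579e+00,  2.04039815e-03]), 'contact_force': array([ 0.03227265, -0.71875693, -0.79689722]), 'wrist_torque': array([-0.00915272, -0.0043615 ,  0.02900074]), 'finger_gap': 0.9956833487454971}
scene {'fx': 483.0455960538579, 'fy': 483.0455960538579, 'cx': 275.34582078458317, 'cy': 208.46788547340225, 'k1': 0.024572947703402424, 'cam_to_world': array([[-0.44399577,  0.63451431, -0.63266053,  1.17311318],
       [ 0.89580781,  0.2986504 , -0.3291448 ,  0.43218442],
       [-0.01990276, -0.71288114, -0.7010024 ,  0.79249954],
       [ 0.        ,  0.        ,  0.        ,  1.        ]])}
grip [((60, 220), 0.93), 
[... 903 characters left out ...]
 0.56), ((331, 128), 0.17)]
step_block [((331, 129), 0.64)]
spare_socket [((373, 126), 0.54), ((359, 196), 0.29)]
wrist {'fx': 315.49918279526383, 'fy': 315.49918279526383, 'cx': 280.933561969046, 'cy': 211.28094023672097, 'k1': 0.012379128736699831, 'T_tool_cam': array([[ 9.99998986e-01,  1.37963410e-04, -1.41735692e-03,
        -3.97411574e-05],
       [ 3.15823853e-04,  9.49024447e-01,  3.15202315e-01,
        -8.12912004e-02],
       [ 1.38859275e-03, -3.15202443e-01,  9.49023441e-01,
        -1.43294393e-01],
       [ 0.00000000e+00,  0.00000000e+00,  0.00000000e+00,
         1.00000000e+00]])}
grip []
socket [((13, 13), 0.75)]
bolt []
rest_spot []
level []
step_block []
spare_socket []
```

View pics/scene0.png

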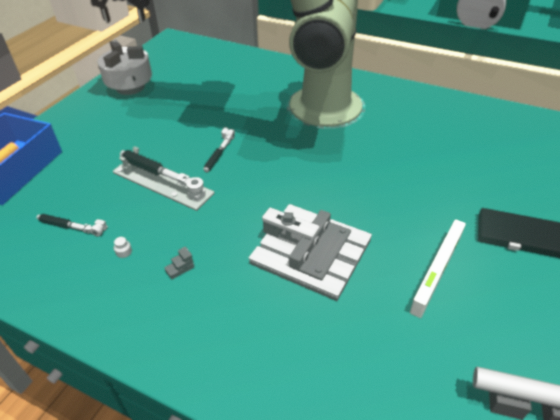

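View pics/top0.png

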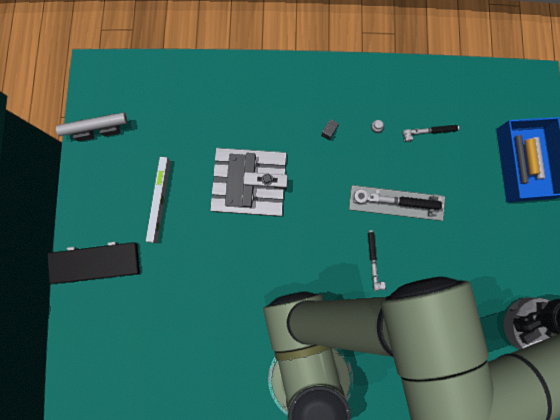

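View pics/wrist0.png

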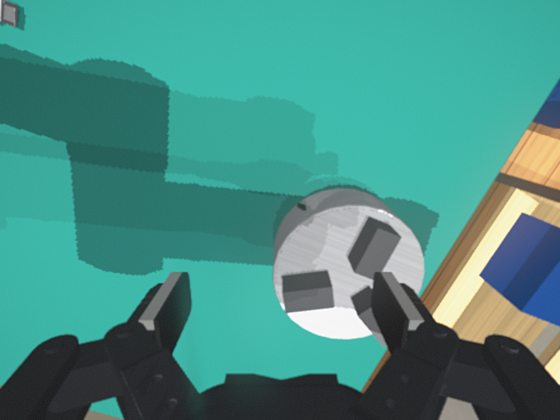

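The wrench lies on its grey rest plate, with the socket at top (360,197) and the grip at (415,202). The clamp bolt is at top (266,180), scene (288,218). The smaller wrenches at top (373,260) and (430,131) are look-alikes.

```bash
cat > h.py <<'E'
from cell import *
import numpy as np, cv2
from scipy.spatial.transform import Rotation as R
def undist(f,px):
    K=np.array([[f["fx"],0,f["cx"]],[0,f["fy"],f["cy"]],[0,0,1.]])
    return cv2.undistortPoints(np.array([[px]],float),K,np.array([f["k1"],0,0,0,0.]))[0,0]
def camT(f,st=None):
    if "cam_to_world" in f: return np.array(f["cam_to_world"])
    T=np.eye(4);T[:3,:3]=R.from_rotvec(st["eef_rot"]).as_matrix();T[:3,3]=st["position"]
    return T@f["T_tool_cam"]
def ray(f,px,st=None):
    T=camT(f,st); u=undist(f,px); d=T[:3,:3]@np.array([u[0],u[1],1.]); return T[:3,3],d/np.linalg.norm(d)
def onz(f,px,z,st=None):
    o,d=ray(f,px,st); return o+d*(z-o[2])/d[2]
def tri(rs):
    A=np.zeros((3,3));b=np.zeros(3)
    for o,d in rs:
        P=np.eye(3)-np.outer(d,d);A+=P;b+=P@o
    x=np.linalg.solve(A,b); return x,[round(1000*float(np.linalg.norm((np.eye(3)-np.outer(d,d))@(x-o))),1) for o,d in rs]
def proj(f,p,st=None):
    T=np.linalg.inv(camT(f,st)); c=T[:3,:3]@np.array(p)+T[:3,3]; u=c[:2]/c[2]; r2=u@u; u=u*(1+f["k1"]*r2)
    return np.array([f["fx"]*u[0]+f["cx"],f["fy"]*u[1]+f["cy"]])
def down(yaw):  # tool z down, tool x at yaw
    x=np.array([np.cos(yaw),np.sin(yaw),0]);z=np.array([0,0,-1.])
    return R.from_matrix(np.column_stack([x,np.cross(z,x),z])).as_rotvec()
def shot(n,name):
    st=get_state(); f=grab_frame(n); cv2.imwrite(f"pics/{name}.png",f["img"][:,:,::-1]); return f,st
E
python3 - <<'E'
from h import *
fs,_=shot("scene","s1"); ft,_=shot("top","t1")
for n,a,b in [("socket",(195,190),(360,198)),("grip",(147,166),(415,202)),("bolt",(288,218),(266,180)),("spare",(122,247),(377,127)),("step",(181,268),(330,129))]:
    print(n,tri([ray(fs,a),ray(ft,b)]))
print(onz(ft,(360,198),.008),onz(ft,(266,180),.05))
for n in("spare_socket","step_block","level","grip"):
  for c,f in(("scene",fs),("top",ft)):
    print(n,c,[(np.round(onz(f,d["centre"],0.0),3),round(d["score"],2)) for d in tip_of(c,n)])
E
```

```text
socket (array([ 0.50326573, -0.12897152,  0.02262647]), [0.9, 0.9])
grip (array([ 0.49208059, -0.27818755,  0.0361678 ]), [2.0, 2.0])
bolt (array([0.53880233, 0.13261733, 0.07457433]), [1.3, 1.3])
spare (array([ 0.71344449, -0.17961606,  0.01087711]), [0.9, 0.9])
step (array([ 0.7037059, -0.040823 ,  0.0031672]), [3.3, 3.3])
[ 0.50500315 -0.13027633  0.008     ] [0.54274572 0.13491358 0.05      ]
spare_socket scene [(array([ 0.717, -0.18 ,  0.   ]), 0.8)]
spare_socket top [(array([ 0.717, -0.182,  0.   ]), 0.63)]
step_block scene [(array([ 0.707, -0.036,  0.   ]), 0.84)]
step_block top [(array([ 0.705, -0.046,  0.   ]), 0.46)]
level scene [(array([0.496, 0.439, 0.   ]), 0.84)]
level top [(array([0.488, 0.438, 0.   ]), 0.66)]
grip scene [(array([ 0.711, -0.366,  0.   ]), 0.59), (array([ 0.338, -0.174,  0.   ]), 0.51)]
grip top [(array([ 0.495, -0.284,  0.   ]), 0.93), (array([ 0.364, -0.166,  0.   ]), 0.82), (array([ 0.707, -0.365,  0.   ]), 0.53)]
```

```bash
python3 - <<'E'
from h import *
s=get_state();print(R.from_rotvec(s["eef_rot"]).as_matrix().round(2))
for y in (0,np.pi):
  q=ik([0.497,-.2,.25],down(y)); print(y,q)
q0=ik([0.497,-.2,.25],down(0)); q1=ik([0.497,-.2,.25],down(np.pi))
q=min([a for a in(q0,q1) if a is not None],key=lambda a:abs(a[5]))
set_joints(q)
f,st=shot("wrist","w1"); print(st["position"],st["clock"])
for t in("grip","socket","rest_spot"):
    print(t,[(np.round(d["centre"],1),round(d["score"],2)) for d in tip_of("wrist",t)])
E
```

```text
[[ 0.38 -0.93 -0.  ]
 [-0.93 -0.38  0.  ]
 [-0.   -0.   -1.  ]]
0 [-0.52040403  0.28787744 -0.19755373  1.08536516  0.          1.05039229]
3.141592653589793 [-0.52040403  0.28787744 -0.19755373  1.08536516  0.         -2.09120036]
[ 0.49671879 -0.20086831  0.24994129] 3.2667
grip [(array([277.1, 239.9]), 0.79), (array([434.3, 289.7]), 0.63), (array([162.5, 143.3]), 0.61)]
socket [(array([ 89.8, 173.1]), 0.95), (array([286.4, 110.8]), 0.7), (array([419.2, 224.8]), 0.69)]
rest_spot []
```

View pics/w1.png

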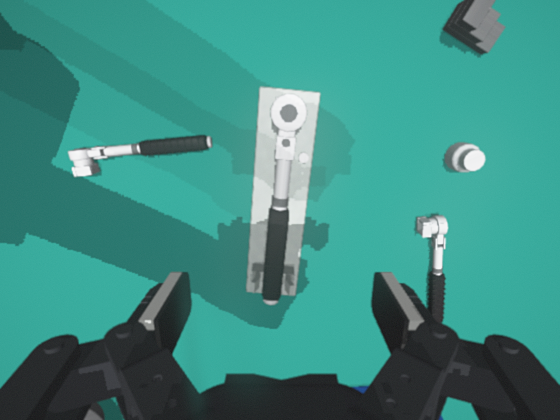

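```bash
python3 - <<'E'
from h import *
f,st=shot("wrist","w2")
m=[d for d in silhouettes("wrist","grip")]
for d in m: print(np.round(d["centre"]),d["score"],d["mask"].sum())
d=min(m,key=lambda d:np.hypot(d["centre"][0]-278,d["centre"][1]-200))
mk=d["mask"]; v=f["img"].copy(); v[mk]=[255,0,0]; cv2.imwrite("pics/m2.png",v[:,:,::-1])
# go over bolt
set_joints(ik([0.54,.115,.25],down(0)))
f,st=shot("wrist","b1")
print([ (np.round(d["centre"],1),round(d["score"],2)) for d in tip_of("wrist","bolt")])
E
```

```text
[159. 149.] 0.83 1453
[436. 282.] 0.71 1166
[278. 225.] 0.7 3093
[(array([279.8, 172. ]), 0.88)]
```

View pics/b1.png

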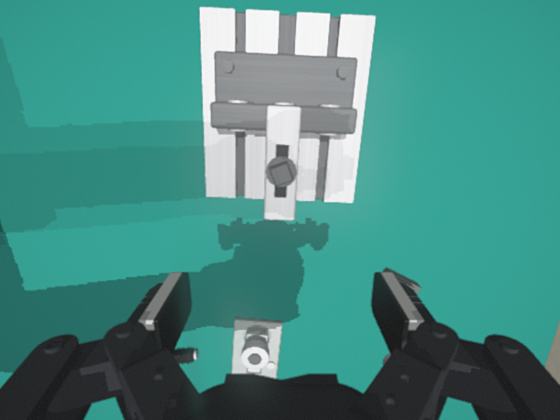

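View pics/m2.png

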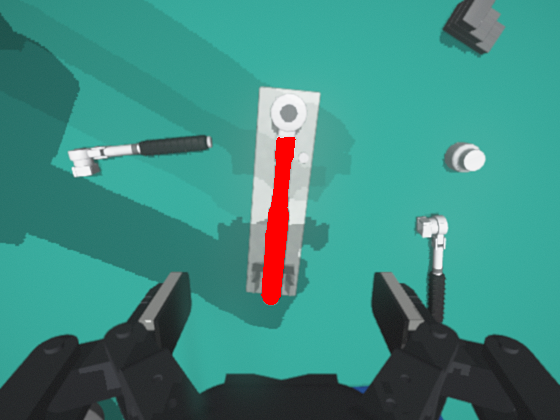

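```bash
python3 - <<'E'
from h import *
move_l([0.54,.12,.16],0.3)
f,st=shot("wrist","b2")
t=[d for d in tip_of("wrist","bolt")]; print([ (np.round(d["centre"],1),round(d["score"],2)) for d in t], st["position"])
for z in (.05,.06,.07):print(onz(f,t[0]["centre"],z,st))
i=f["img"][60:330,140:420]; cv2.imwrite("pics/b2c.png",cv2.resize(i,None,fx=2.2,fy=2.2,interpolation=cv2.INTER_CUBIC)[:,:,::-1])
E
```

```text
[] [0.53984084 0.11916686 0.1600988 ]Traceback (most recent call last):
  File "<stdin>", line 5, in <module>
IndexError: list index out of range
```

View pics/b2.png

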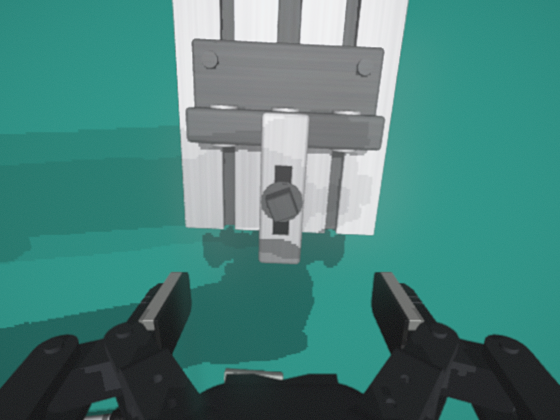

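```bash
python3 - <<'E'
from h import *
move_l([0.54,.10,.115],0.3)
f,st=shot("wrist","b3")
t=[d for d in tip_of("wrist","bolt")]; print([ (np.round(d["centre"],1),round(d["score"],2)) for d in t], st["position"])
i=f["img"][120:260,200:370]; cv2.imwrite("pics/b3c.png",cv2.resize(i,None,fx=4,fy=4,interpolation=cv2.INTER_CUBIC)[:,:,::-1])
E
```

```text
[(array([278.4, 193. ]), 0.67)] [0.53997537 0.09979065 0.11591397]
```

View pics/b3c.png

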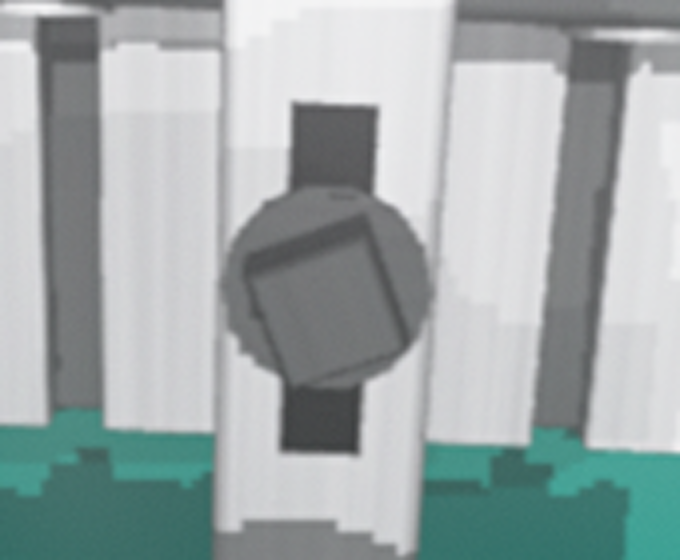

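```bash
python3 - <<'E'
import cv2
out=[]
for n,(x,y) in (("b2",(282,201)),("top0",(267,180)),("scene0",(288,218))):
    i=cv2.imread(f"pics/{n}.png")[y-28:y+28,x-28:x+28]
    out.append(cv2.resize(i,(264,264),interpolation=cv2.INTER_CUBIC))
import numpy as np
cv2.imwrite("pics/c4.png",np.hstack(out))
E
```

```text
(no output)
```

View pics/c4.png

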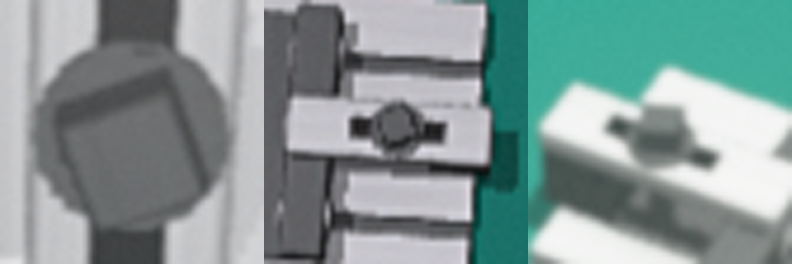

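```bash
cat > bolt.py <<'E'
from h import *
fs=grab_frame("scene");ft=grab_frame("top");fw=grab_frame("wrist")
rv=get_state()["eef_rot"]
s2=dict(position=np.array([.53984,.11917,.1601]),eef_rot=rv);s3=dict(position=np.array([.539975,.09979,.115914]),eef_rot=rv)
rs=[ray(fs,(288.8,220.1)),ray(ft,(267.2,179.8)),ray(fw,(282,201.4),s2),ray(fw,(282,191.5),s3)]
print(tri(rs),tri(rs[2:]),tri(rs[:2]))
for z in(.055,.06,.065): print(z,[np.round((o+d*(z-o[2])/d[2])[:2],4) for o,d in rs])
# rectified view of head-top plane
zc=.060
img=cv2.imread("pics/b3.png")
for nm,z in(("rt",zc+.014),("rf",zc)):
    c=np.array([.5395,.1345]);S=600/.05
    src=[];dst=[]
    for dx,dy in((-.02,-.02),(.02,-.02),(.02,.02),(-.02,.02)):
        src.append(proj(fw,[c[0]+dx,c[1]+dy,z],s3));dst.append((300+dx*S,300-dy*S))
    H=cv2.getPerspectiveTransform(np.float32(src),np.float32(dst))
    w=cv2.warpPerspective(img,H,(600,600),flags=cv2.INTER_CUBIC)
    cv2.imwrite(f"pics/{nm}.png",w)
E
python3 bolt.py
```

```text
(array([0.54033856, 0.13164562, 0.06966977]), [1.9, 1.0, 0.9, 0.7]) (array([0.54092196, 0.13202532, 0.07280283]), [0.1, 0.1]) (array([0.53945584, 0.13195649, 0.06879044]), [1.3, 1.3])
0.055 [array([0.5269, 0.1274]), array([0.5425, 0.1314]), array([0.5411, 0.1268]), array([0.541 , 0.1274])]
0.06 [array([0.5313, 0.1295]), array([0.5416, 0.1312]), array([0.5411, 0.1282]), array([0.5409, 0.1287])]
0.065 [array([0.5357, 0.1316]), array([0.5406, 0.131 ]), array([0.5411, 0.1297]), array([0.5409, 0.13  ])]
```

```bash
sleep 1
```

```text
(no output)
```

View pics/rt.png

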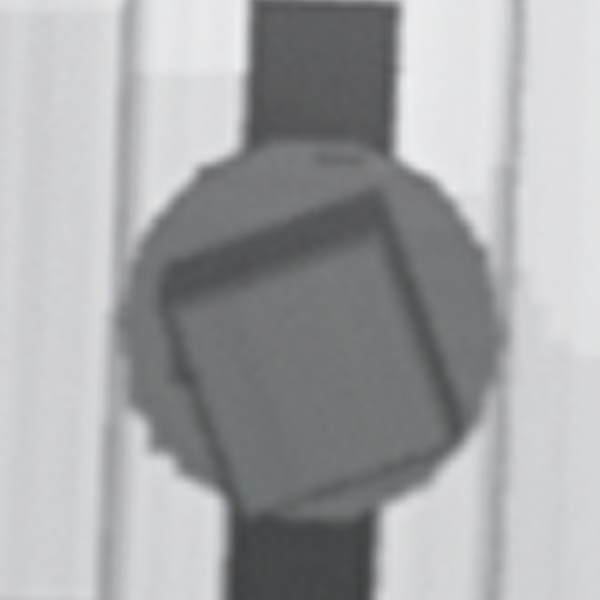

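Bolt: the collar centre is about (0.5405, 0.1315, 0.070) and its flats are at about +19.3°. Next I measure the wrench's socket from the same wrist geometry, so that calibration errors cancel.

```bash
python3 - <<'E'
from h import *
import json
move_l([.53,.05,.2],0.4)
set_joints(ik([.503,-.162,.16],down(0)))
for k,z in (("g1",.16),("g2",.115)):
    move_l([.503,-.162,z],.3); sleep(.1)
    f,st=shot("wrist",k); print(k,st["position"].round(5),[(np.round(d["centre"],1),round(d["score"],2)) for d in tip_of("wrist","socket")])
    for d in silhouettes("wrist","grip"): 
        print(np.round(d["centre"]),round(d["score"],2),d["mask"].sum()); np.save(f"pics/{k}_{int(d['mask'].sum())}.npy",d["mask"])
    i=f["img"][120:260,200:370]; cv2.imwrite(f"pics/{k}c.png",cv2.resize(i,None,fx=4,fy=4,interpolation=cv2.INTER_CUBIC)[:,:,::-1])
E
```

```text
g1 [ 0.50339 -0.16119  0.16025] [(array([ 35.9, 231.6]), 0.76), (array([443.9, 292.5]), 0.76), (array([281.3, 159. ]), 0.7)]
[121. 197.] 0.86 2590
[464. 322.] 0.81 488
[270. 293.] 0.74 4231
g2 [ 0.50355 -0.16228  0.11615] [(array([463.3, 321.6]), 0.9)]
[270. 302.] 0.93 4508
[474. 412.] 0.43 116
```

View pics/g1c.png

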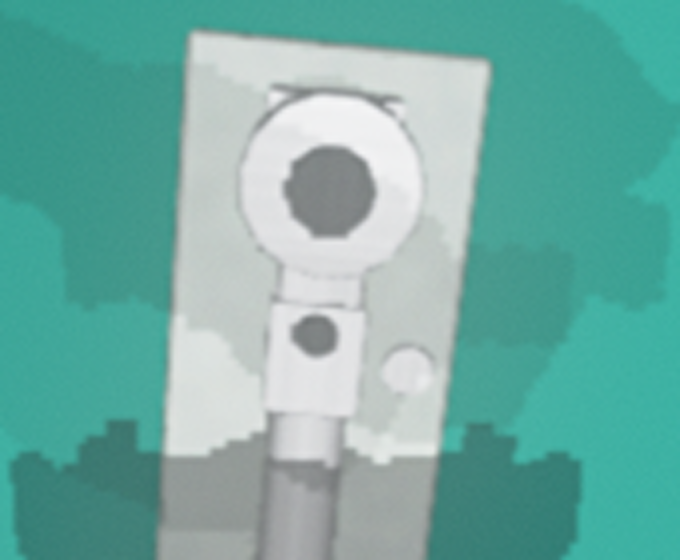

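View pics/g2.png

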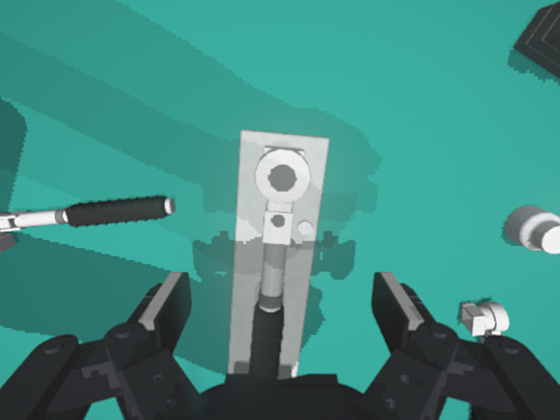

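View pics/g2c.png

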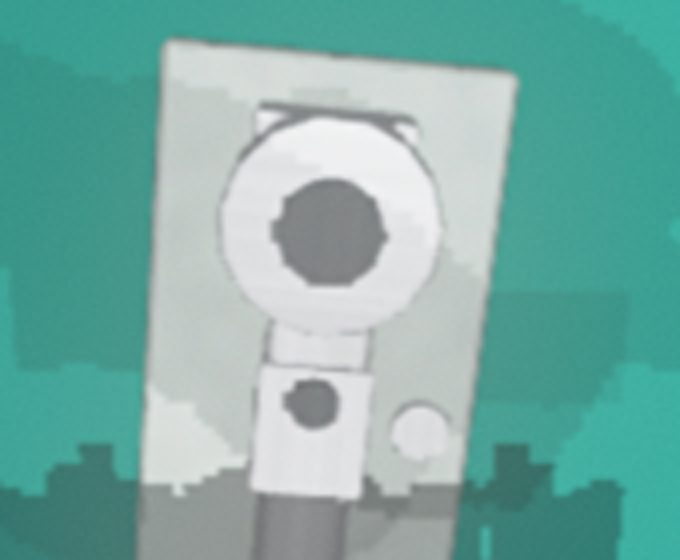

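```bash
cat > wr.py <<'E'
from h import *
fw=grab_frame("wrist"); rv=get_state()["eef_rot"]
S=lambda p:dict(position=np.array(p),eef_rot=rv)
s1=S([.50339,-.16119,.16025]);s2=S([.50355,-.16228,.11615]);sw=S([.49672,-.20087,.24994])
for a,b in(((282.75,166.3),(282.5,176.3)),((282.5,167.8),(282.5,178.1))):
    print(tri([ray(fw,a,s1),ray(fw,b,s2)]))
    for z in (.05,.055,.06,.065): print(z,onz(fw,a,z,s1).round(4),onz(fw,b,z,s2).round(4))
import glob
for s,mf in((s1,"pics/g1_4231.npy"),(s2,"pics/g2_4508.npy")):
    m=np.load(mf); P=[]
    for v in range(0,420,4):
        u=np.flatnonzero(m[v])
        if len(u)>5: P.append(np.r_[(onz(fw,(u[0],v),.044,s)[:2]+onz(fw,(u[-1]+1,v),.044,s)[:2])/2,onz(fw,(u[-1]+1,v),.044,s)[0]-onz(fw,(u[0],v),.044,s)[0]])
    P=np.array(P); print(P[::4].round(4)); p=np.polyfit(P[:,1],P[:,0],1); print("slope",p, "heading deg",np.degrees(np.arctan2(-1,-p[0])),"x at y=-.13",np.polyval(p,-.13), "res",(P[:,0]-np.polyval(p,P[:,1])).std())
E
python3 wr.py
```

```text
(array([ 0.50503524, -0.12627632,  0.04683036]), [0.2, 0.2])
0.05 [ 0.5052 -0.1257  0.05  ] [ 0.5048 -0.1256  0.05  ]
0.055 [ 0.5051 -0.1248  0.055 ] [ 0.5048 -0.1245  0.055 ]
0.06 [ 0.5051 -0.1239  0.06  ] [ 0.5048 -0.1235  0.06  ]
0.065 [ 0.5051 -0.123   0.065 ] [ 0.5047 -0.1224  0.065 ]
(array([ 0.50493257, -0.12746273,  0.04711939]), [0.1, 0.1])
0.05 [ 0.505  -0.1269  0.05  ] [ 0.5048 -0.1268  0.05  ]
0.055 [ 0.5049 -0.126   0.055 ] [ 0.5048 -0.1257  0.055 ]
0.06 [ 0.5049 -0.1251  0.06  ] [ 0.5048 -0.1246  0.06  ]
0.065 [ 0.5049 -0.1241  0.065 ] [ 0.5047 -0.1235  0.065 ]
[[ 0.5021 -0.1523  0.0205]
 [ 0.5012 -0.1667  0.0208]
 [ 0.4994 -0.1815  0.0176]
 [ 0.4979 -0.1969  0.017 ]
 [ 0.4965 -0.2129  0.0164]
 [ 0.4945 -0.2294  0.0204]
 [ 0.4929 -0.2465  0.0255]
 [ 0.4912 -0.2642  0.025 ]
 [ 0.49   -0.2825  0.0255]
 [ 0.4882 -0.3016  0.025 ]
 [ 0.4859 -0.3214  0.0255]
 [ 0.4845 -0.3419  0.0239]]
slope [0.08947113 0.51558818] heading deg -95.11270457223127 x at y=-.13 0.5039569294079614 res 0.0013843702202888002
[[ 0.4999 -0.153   0.0166]
 [ 0.5013 -0.1653  0.0212]
 [ 0.5009 -0.1781  0.0194]
 [ 0.4985 -0.1913  0.0167]
 [ 0.4973 -0.205   0.0177]
 [ 0.496  -0.2192  0.0188]
 [ 0.4942 -0.2339  0.024 ]
 [ 0.4932 -0.2492  0.0261]
 [ 0.4918 -0.265   0.0257]
 [ 0.4903 -0.2814  0.0254]
 [ 0.4883 -0.2984  0.0259]]
slope [0.08513314 0.51472379] heading deg -94.86603633617702 x at y=-.13 0.5036564831228657 res 0.0012996788449052977
```

```bash
cat >> wr.py <<'E'
print("hinge")
for z in(.045,.05,.055,.06,.065):
    for a,h,s in(((282.75,166.3),(278.5,203.5),s1),((282.5,176.3),(278.25,220.75),s2),((282.5,178.1),(278.25,220.75),s2)):
        d=onz(fw,h,z,s)-onz(fw,a,z,s); print(z,round(np.linalg.norm(d),4),np.degrees(np.arctan2(d[1],d[0])).round(1),onz(fw,a,z,s).round(4))
ft=grab_frame("top");fs=grab_frame("scene")
print(tri([ray(ft,(360.2,197)),ray(fs,(195,184))]))
E
python3 wr.py | sed -n '/hinge/,$p'
python3 - <<'E'
import cv2,numpy as np
out=[]
for n,(x,y) in (("top0",(362,197)),("scene0",(193,187)),("g2",(268,310))):
    i=cv2.imread(f"pics/{n}.png")[y-28:y+28,x-28:x+28]
    out.append(cv2.resize(i,(264,264),interpolation=cv2.INTER_CUBIC))
cv2.imwrite("pics/c5.png",np.hstack(out))
E
```

```text
hinge
0.045 0.0322 -96.4 [ 0.5052 -0.1266  0.045 ]
0.045 0.0328 -95.3 [ 0.5049 -0.1266  0.045 ]
0.045 0.0315 -95.5 [ 0.5049 -0.1279  0.045 ]
0.05 0.0316 -96.4 [ 0.5051 -0.1257  0.05  ]
0.05 0.032 -95.3 [ 0.5048 -0.1256  0.05  ]
0.05 0.0308 -95.5 [ 0.5048 -0.1268  0.05  ]
0.055 0.031 -96.4 [ 0.5051 -0.1248  0.055 ]
0.055 0.0313 -95.3 [ 0.5048 -0.1245  0.055 ]
0.055 0.0301 -95.5 [ 0.5048 -0.1257  0.055 ]
0.06 0.0304 -96.4 [ 0.5051 -0.1239  0.06  ]
0.06 0.0305 -95.3 [ 0.5048 -0.1235  0.06  ]
0.06 0.0293 -95.5 [ 0.5048 -0.1246  0.06  ]
0.065 0.0297 -96.4 [ 0.505 -0.123  0.065]
0.065 0.0297 -95.3 [ 0.5047 -0.1224  0.065 ]
0.065 0.0286 -95.5 [ 0.5047 -0.1235  0.065 ]
(array([ 0.50292224, -0.12640486,  0.04239738]), [0.5, 0.5])
```

View pics/c5.png

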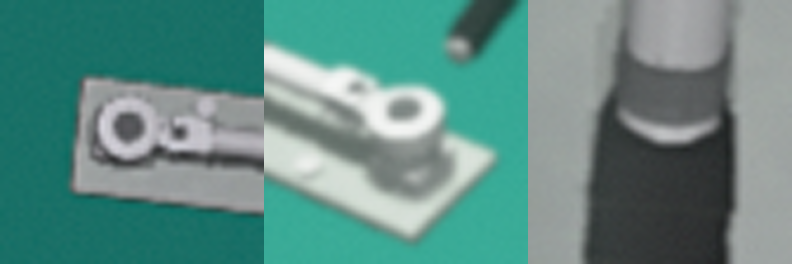

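```bash
cat >> wr.py <<'E'
print("disc")
rs=[ray(ft,(361.2,195.7)),ray(fs,(194.9,181.7)),ray(fw,(282.5,167.8),s1),ray(fw,(282.5,178.1),s2)]
print(tri(rs),tri(rs[:2]))
for z in(.05,.055,.06,.065): print(z,[np.round((o+d*(z-o[2])/d[2])[:2],4) for o,d in rs])
E
python3 wr.py | sed -n '/disc/,$p'
```

```text
disc
(array([ 0.5046137 , -0.12648606,  0.05106196]), [1.0, 1.4, 0.3, 0.2]) (array([ 0.5043939 , -0.12640831,  0.05095853]), [1.2, 1.2])
0.05 [array([ 0.5052, -0.1276]), array([ 0.5032, -0.1259]), array([ 0.5048, -0.1269]), array([ 0.5048, -0.1268])]
0.055 [array([ 0.5044, -0.1269]), array([ 0.5077, -0.1222]), array([ 0.5048, -0.1259]), array([ 0.5047, -0.1257])]
0.06 [array([ 0.5036, -0.1262]), array([ 0.5122, -0.1184]), array([ 0.5048, -0.125 ]), array([ 0.5047, -0.1246])]
0.065 [array([ 0.5028, -0.1254]), array([ 0.5167, -0.1146]), array([ 0.5048, -0.1241]), array([ 0.5047, -0.1235])]
```

```bash
python3 - <<'E'
from h import *
y=np.radians(-5.2)
print(get_state()["finger_gap"])
set_joints(ik([.4917,-.2709,.13],down(y)))
f,st=shot("wrist","p1")
move_l([.4917,-.2709,.024],.15,until_force=8); s=get_state();print(s["position"],s["contact_force"])
shot("scene","p2")
grab(110); sleep(.2)
s=get_state();print(s["clock"],s["position"],s["contact_force"],s["wrist_torque"],s["finger_gap"],s["eef_rot"])
np.save("rest.npy",np.r_[s["position"],s["eef_rot"]])
shot("scene","p3")
E
python3 - <<'E'
import cv2,numpy as np
cv2.imwrite("pics/p23.png",np.hstack([cv2.resize(cv2.imread(f"pics/p{k}.png")[100:240,80:240],(400,350),interpolation=cv2.INTER_CUBIC) for k in (2,3)]))
E
```

```text
0.9973222922328473
[ 0.49232806 -0.27086624  0.02462608] [ 0.14480236 -0.23508827  0.72100767]
10.9333 [ 0.49174627 -0.27110908  0.02452592] [-2.09769574  0.30476452  5.31607958] [0.12364025 0.37069645 0.0808252 ] 0.2646073841311818 [ 3.13785731e+00 -1.42297587e-01  3.32536394e-04]
```

View pics/p23.png

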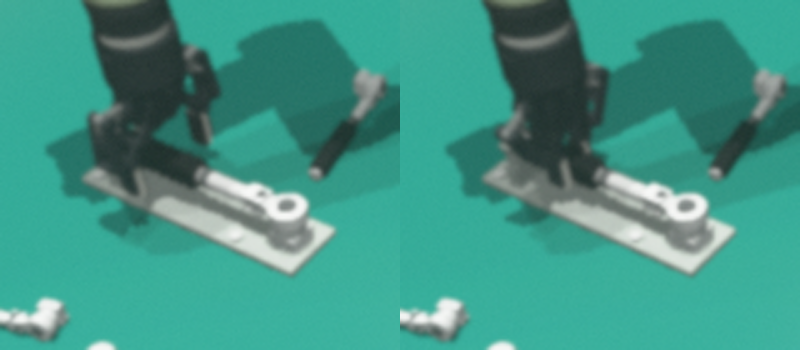

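```bash
python3 - <<'E'
from h import *
r=np.load("rest.npy")
move_l([.4917,-.2711,.145],.12); sleep(.2)
s=get_state();print(s["position"],s["contact_force"],s["wrist_torque"],s["finger_gap"])
h=np.radians(-70.7); yaw=h+np.pi/2
bolt=np.array([.5409,.1315])
# socket in tool frame from rest
a=np.radians(-5.2); d=np.array([.5048,-.1265])-r[:2]
dth=yaw-a; c,sn=np.cos(dth),np.sin(dth); off=np.array([[c,-sn],[sn,c]])@d
tcp=bolt-off; print("off",off,"tcp",tcp)
for hh in(0,-.4,-.8,-1.2,-1.4): 
    p=bolt+.145*np.array([np.cos(h+hh),np.sin(h+hh)]); print(hh,ik([*p,.085],down(yaw+hh)))
set_joints(ik([*tcp,.14],down(yaw))); sleep(.3)
s=get_state();print(s["clock"],s["position"],s["contact_force"],s["wrist_torque"],s["finger_gap"])
shot("scene","q1");shot("top","q2");shot("wrist","q3")
a=cv2.imread("pics/q1.png")[120:320,180:400];b=cv2.imread("pics/q2.png")[120:280,200:376]
cv2.imwrite("pics/q12.png",np.hstack([cv2.resize(a,(400,364),interpolation=cv2.INTER_CUBIC),cv2.resize(b,(400,364),interpolation=cv2.INTER_CUBIC)]))
E
```

```text
[ 0.4913065  -0.27083107  0.14424624] [ 0.02058997  0.4805757  -4.25641605] [-0.28065948 -0.00764507 -0.01615924] 0.2674198121525884
off [-0.04809002  0.13700195] tcp [ 0.58899002 -0.00550195]
0 [-0.13440495  0.52830749 -0.28128916  0.76119967  0.          1.09954283]
-0.4 [-0.16365305  0.4391485  -0.43770001  0.69394782  0.          1.47029473]
-0.8 [-1.51474749e-01  3.52670950e-01 -5.81177325e-01  6.36948051e-01
 -4.44089210e-16  1.88247303e+00]
-1.2 [-0.08482252  0.28408023 -0.68815409  0.59856201  0.          2.34912526]
-1.4 [-0.03046394  0.26236351 -0.72061285  0.58781997  0.          2.60348384]
13.7333 [ 0.58895838 -0.00664794  0.14004415] [-0.30405353  0.27191791 -4.26413721] [-0.27780475 -0.10966597 -0.00596555] 0.26267609974316075
```

View pics/q12.png

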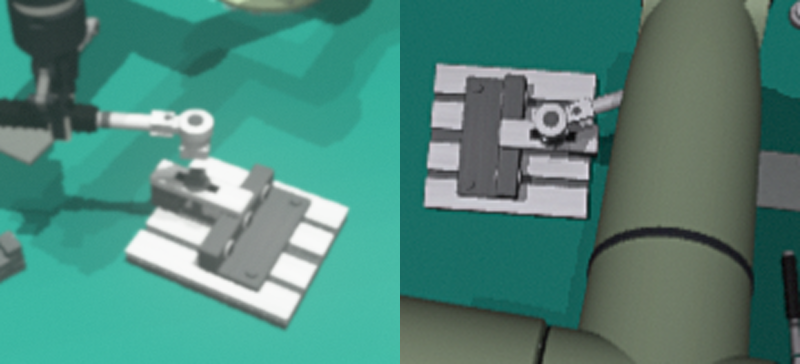

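View pics/q3.png

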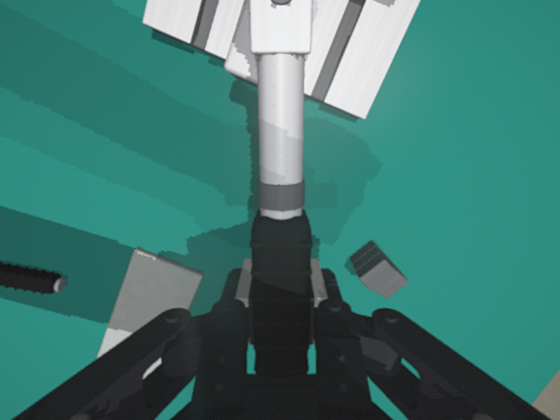

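```bash
python3 - <<'E'
from h import *
def P(n=6):
    L=[]
    for _ in range(n): sleep(.02); L.append(get_state()["position"])
    return np.mean(L,0).round(5),np.std(L,0).round(5)
print(P())
move_l([.58899,-.0055,.112],.1); print(P())
t=move_l([.58899,-.0055,.082],.03,until_force=8)
s=get_state();print(t,P(),s["contact_force"],s["wrist_torque"],s["clock"])
shot("scene","r1")
a=cv2.imread("pics/r1.png")[120:320,180:400]
cv2.imwrite("pics/r1c.png",cv2.resize(a,(660,600),interpolation=cv2.INTER_CUBIC))
E
```

```text
(array([ 0.58898, -0.00584,  0.14002]), array([1.e-05, 9.e-05, 1.e-05]))
(array([ 0.58916, -0.00545,  0.11222]), array([2.4e-04, 4.0e-05, 2.5e-04]))
True (array([ 0.58913, -0.00587,  0.08959]), array([3.e-05, 1.e-05, 4.e-05])) [ 0.13006822 -2.09193945  7.26869212] [0.55431272 0.491635   0.1634362 ] 15.25
```

View pics/r1c.png

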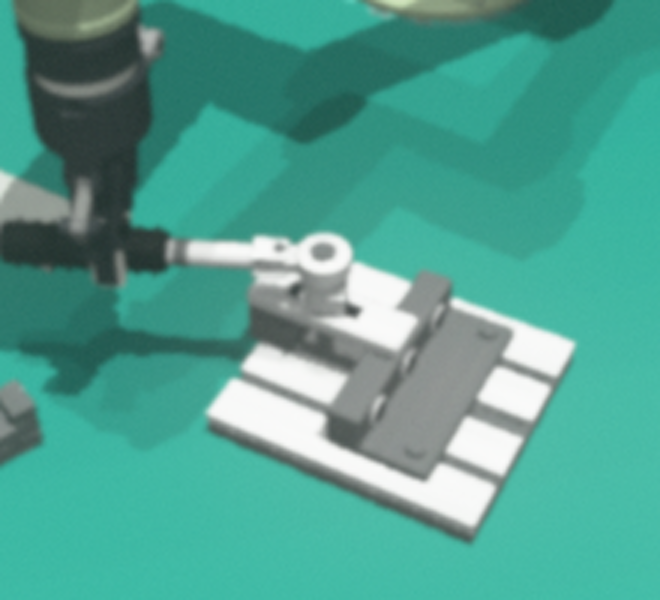

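```bash
python3 - <<'E'
from h import *
s0=get_state()
def st(k):
    sleep(.1);s=get_state();print(k,s["position"].round(4),s["contact_force"].round(1),s["wrist_torque"].round(2))
t=move_l(s0["position"]-[0,0,.006],.02,until_force=10); st(t)
p=get_state()["position"]; 
for d in((.003,0),(-.003,0),(0,.003),(0,-.003)):
    t=move_l(p+[d[0],d[1],0],.02,until_force=6); st((d,t)); move_l(p,.03)
st("end"); print(get_state()["clock"])
E
```

```text
False [ 0.5901 -0.0067  0.0847] [ 0.3 -5.3  5.5] [-0.12  0.43  0.24]
((0.003, 0), True) [ 0.5906 -0.0066  0.0844] [ 0.1 -2.4  4.1] [0.32 0.34 0.15]
((-0.003, 0), False) [ 0.588  -0.0068  0.085 ] [ 3.8 -0.2  2.8] [ 0.44 -0.84 -0.56]
((0, 0.003), True) [ 0.5893 -0.006   0.0847] [-0.4 -3.5  5.4] [0.22 0.48 0.23]
((0, -0.003), True) [ 0.5891 -0.0072  0.0842] [ 1.5 -2.5  3.5] [ 0.42  0.02 -0.05]
end [ 0.5897 -0.0069  0.0844] [-0.3 -1.8  2.7] [0.08 0.4  0.21]
18.3583
```

```bash
python3 - <<'E'
from h import *
def st(k):
    sleep(.1);s=get_state();print(k,s["position"].round(4),s["contact_force"].round(1),s["wrist_torque"].round(2))
p=get_state()["position"]; 
t=move_l([.5895,-.0063,p[2]-.006],.02,until_force=15); st(t); print(get_state()["clock"])
shot("scene","r2");shot("wrist","r3")
a=cv2.imread("pics/r2.png")[150:270,200:332]
cv2.imwrite("pics/r2c.png",cv2.resize(a,(660,600),interpolation=cv2.INTER_CUBIC))
for c in("scene","top"):
    f=grab_frame(c)
    print(c,[(np.round(d["centre"],1),round(d["score"],2)) for d in tip_of(c,"socket")],proj(f,[.5409,.1315,.07]))
E
```

```text
False [ 0.5901 -0.0075  0.0788] [-1.4 -4.6  3.2] [-0.34  0.38  0.35]
18.925
scene [(array([288.3, 220.3]), 0.91), (array([105.8, 223.4]), 0.72), (array([224.9, 132.1]), 0.43)] [287.70521232 220.05095563]
top [(array([406.9, 136.2]), 0.76), (array([265.5, 177. ]), 0.6), (array([384.9, 286.5]), 0.55)] [266.93980413 179.37288538]
```

View pics/r2c.png

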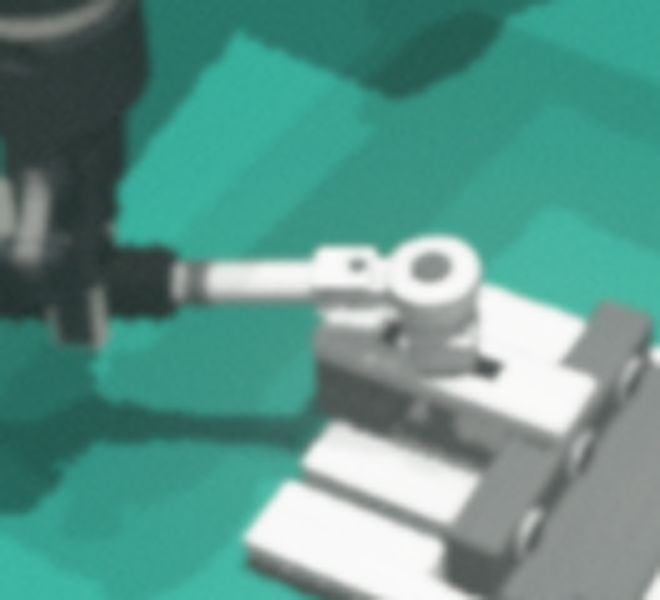

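```bash
python3 - <<'E'
from h import *
p=get_state()["position"]
rot=down(np.radians(19.3))
for z in (.082,.085,.088,.0895):
    move_l([.58905,-.0058,z],.03,rot=rot); sleep(.1);s=get_state();print(z,s["position"].round(4),s["contact_force"].round(1),s["wrist_torque"].round(2))
print(s["clock"])
shot("scene","r4")
out=[]
for k in("r1","r2","r4"):
    a=cv2.imread(f"pics/{k}.png")[180:240,220:310];out.append(cv2.resize(a,(720,480),interpolation=cv2.INTER_CUBIC)[100:295])
cv2.imwrite("pics/r4c.png",np.vstack(out))
E
```

```text
0.082 [ 0.5894 -0.0066  0.0817] [ 0.8 -4.8 -3.7] [-1.28 -0.42  0.06]
0.085 [ 0.5891 -0.0066  0.0845] [ 1.6 -5.7 -6. ] [-1.62 -0.48  0.07]
0.088 [ 0.589  -0.0066  0.0875] [ 1.7 -6.1 -5.7] [-1.69 -0.5   0.08]
0.0895 [ 0.5889 -0.0066  0.0889] [ 1.7 -6.  -7.1] [-1.78 -0.6   0.03]
20.65
```

View pics/r4c.png

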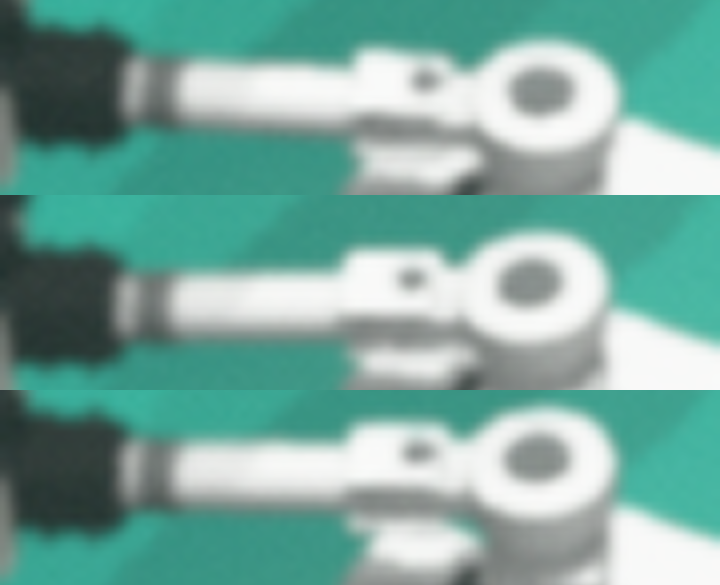

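```bash
cat >> h.py <<'E'
def tilted(yaw,th):
    ax=np.array([np.cos(yaw),np.sin(yaw),0]); return (R.from_rotvec(-th*ax)*R.from_rotvec(down(yaw))).as_rotvec()
def tcp_of(g,rv,L=.020): return np.asarray(g)+L*R.from_rotvec(rv).apply([0,0,1])
def st(k):
    sleep(.1);s=get_state();print(k,round(s["clock"],2),s["position"].round(4),s["contact_force"].round(1),s["wrist_torque"].round(2),"gap",round(s["finger_gap"],3)); return s
E
python3 - <<'E'
from h import *
y=np.radians(19.3)
rv=tilted(y,.065)
z0=.0895+.02
move_l(tcp_of([.589,-.0068,z0],rv),.03,rot=rv); st("tilt")
t=move_l(tcp_of([.589,-.0068,z0-.004],rv),.02,until_force=5); st(t)
shot("scene","r5")
out=[]
for k in("r1","r4","r5"):
    a=cv2.imread(f"pics/{k}.png")[180:240,220:310];out.append(cv2.resize(a,(720,480),interpolation=cv2.INTER_CUBIC)[100:380])
cv2.imwrite("pics/r5c.png",cv2.resize(np.vstack(out),(514,600)))
E
```

```text
tilt 21.05 [ 0.5889 -0.0071  0.0893] [ 0.2  0.4 -3.7] [-0.08 -0.15 -0.03] gap 0.266
True 21.39 [ 0.5895 -0.008   0.0862] [ 0.4 -1.9  4.7] [0.43 0.11 0.02] gap 0.263
```

View pics/r5c.png

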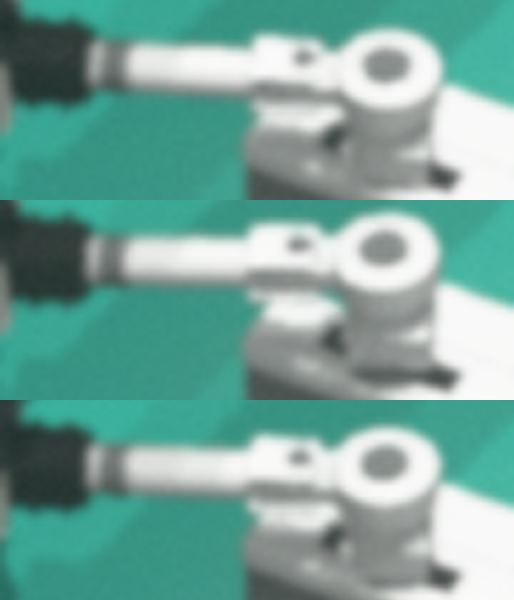

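```bash
cat > tight.py <<'E'
from h import *
import sys,json
B=np.array([.5410,.1311])
def tau(s):
    r=s["position"][:2]-B; F=s["contact_force"]
    return r[0]*F[1]-r[1]*F[0]+s["wrist_torque"][2]
def yawof(s):
    x=R.from_rotvec(s["eef_rot"]).apply([1,0,0]); return np.arctan2(x[1],x[0])
TH=.065
def run(g0,y0,a0,a1,step,tmax,v=.08):
    "g0 start grasp point, y0 start yaw; go a0->a1 (positive = clockwise)"
    a=a0
    while a<a1-1e-6:
        a=min(a+step,a1); c,s_=np.cos(-a),np.sin(-a)
        d=np.array([[c,-s_],[s_,c]])@(g0[:2]-B); rv=tilted(y0-a,TH)
        move_l(tcp_of([B[0]+d[0],B[1]+d[1],g0[2]],rv),v,rot=rv)
        s=get_state(); t=tau(s)
        print(f"{a:.3f} yaw {np.degrees(yawof(s)):.1f} tau {t:.2f} F {s['contact_force'].round(1)} Mz {s['wrist_torque'][2]:.2f} z {s['position'][2]:.4f} t {s['clock']:.2f}")
        if abs(t)>tmax: break
    return a
E
python3 - <<'E'
from tight import *
s=get_state(); y0=np.radians(19.3)
g=tcp_of(s["position"],s["eef_rot"],-.02); print(g,tau(s),np.degrees(yawof(s)))
np.save("g0.npy",g)
a=run(g,y0,0,.25,.03,1.2); print(a)
E
```

```text
[ 0.58905188 -0.00686344  0.10616343] -0.05513929008269315 19.289369934337678
0.030 yaw 17.6 tau -0.09 F [-0.1  0.1  3.5] Mz -0.08 z 0.0865 t 21.69
0.060 yaw 15.9 tau 0.11 F [0.9 0.7 4.3] Mz -0.04 z 0.0864 t 21.94
0.090 yaw 14.2 tau 0.29 F [1.6 2.2 4.7] Mz -0.02 z 0.0863 t 22.19
0.120 yaw 12.5 tau 0.26 F [1.1 2.7 4.1] Mz 0.02 z 0.0863 t 22.44
0.150 yaw 10.8 tau 0.27 F [1.2 3.6 4.7] Mz -0.01 z 0.0863 t 22.69
0.180 yaw 9.0 tau 0.28 F [0.7 3.1 1.9] Mz 0.12 z 0.0859 t 22.94
0.210 yaw 7.3 tau 0.29 F [0.8 3.1 2.6] Mz 0.12 z 0.0860 t 23.19
0.240 yaw 5.6 tau 0.27 F [0.5 3.4 2.7] Mz 0.15 z 0.0860 t 23.44
0.250 yaw 5.0 tau 0.48 F [1.2 2.8 1.2] Mz 0.28 z 0.0861 t 23.69
0.25
```

```bash
python3 - <<'E'
from tight import *
g=np.load("g0.npy"); a=run(g,np.radians(19.3),.25,1.1,.03,.8); print(a)
E
```

```text
0.280 yaw 3.3 tau 0.24 F [0.2 3.5 1.1] Mz 0.18 z 0.0861 t 23.94
0.310 yaw 1.6 tau 0.12 F [-0.4  2.8  0.1] Mz 0.17 z 0.0862 t 24.19
0.340 yaw -0.1 tau 0.34 F [0.3 3.1 1.5] Mz 0.30 z 0.0862 t 24.44
0.370 yaw -1.8 tau 0.20 F [-0.4  2.4  0.7] Mz 0.27 z 0.0862 t 24.69
0.400 yaw -3.6 tau 0.19 F [-0.7  3.   0.3] Mz 0.32 z 0.0862 t 24.94
0.430 yaw -5.3 tau 0.15 F [-0.9  2.5  0.8] Mz 0.32 z 0.0862 t 25.19
0.460 yaw -7.0 tau 0.04 F [-1.5  2.1  0.7] Mz 0.30 z 0.0862 t 25.44
0.490 yaw -8.7 tau 0.18 F [-1.3  1.8  0.5] Mz 0.41 z 0.0862 t 25.69
0.520 yaw -10.4 tau 0.16 F [-1.5  0.8  0.9] Mz 0.41 z 0.0862 t 25.94
0.550 yaw -12.2 tau 0.14 F [-1.3  1.4  1.2] Mz 0.38 z 0.0862 t 26.19
0.580 yaw -13.9 tau 0.17 F [-1.8 -0.   0.9] Mz 0.43 z 0.0862 t 26.44
0.610 yaw -15.6 tau 0.08 F [-2.8 -0.1  0.9] Mz 0.47 z 0.0863 t 26.69
0.640 yaw -17.3 tau 0.28 F [-1.7 -0.8  0.9] Mz 0.48 z 0.0862 t 26.94
0.670 yaw -19.0 tau 0.25 F [-2.1 -1.2  0.6] Mz 0.49 z 0.0862 t 27.19
0.700 yaw -20.7 tau 0.56 F [-2.2 -1.9  1.3] Mz 0.76 z 0.0863 t 27.44
0.730 yaw -22.4 tau 1.10 F [-0.7 -3.4  1.7] Mz 1.01 z 0.0864 t 27.69
0.7300000000000004
```

```bash
python3 - <<'E'
from tight import *
g=np.load("g0.npy"); a=run(g,np.radians(19.3),.73,.80,.015,1.9,.04); print(a)
shot("scene","t1"); shot("top","t2"); shot("wrist","t3")
a=cv2.imread("pics/t1.png")[170:250,220:320];cv2.imwrite("pics/t1c.png",cv2.resize(a,(700,560),interpolation=cv2.INTER_CUBIC))
E
```

```text
0.745 yaw -23.4 tau 1.42 F [ 0.1 -4.8  1.4] Mz 1.12 z 0.0864 t 27.94
0.760 yaw -24.2 tau 1.70 F [ 1.1 -4.8  0.8] Mz 1.27 z 0.0865 t 28.19
0.775 yaw -25.1 tau 1.88 F [ 2.2 -5.2  0.2] Mz 1.27 z 0.0866 t 28.44
0.790 yaw -26.0 tau 1.73 F [ 2.  -5.6  0.1] Mz 1.12 z 0.0866 t 28.69
0.800 yaw -26.5 tau 1.86 F [ 2.6 -5.7  0.3] Mz 1.15 z 0.0867 t 28.94
0.8
```

View pics/t1c.png

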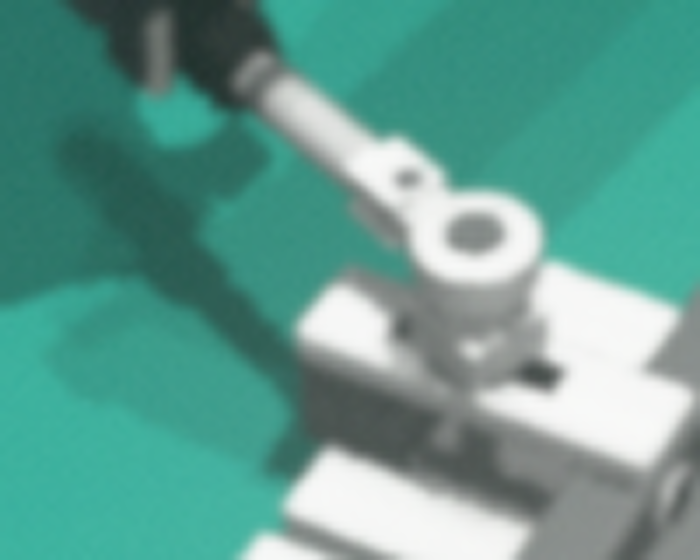

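View pics/t3.png

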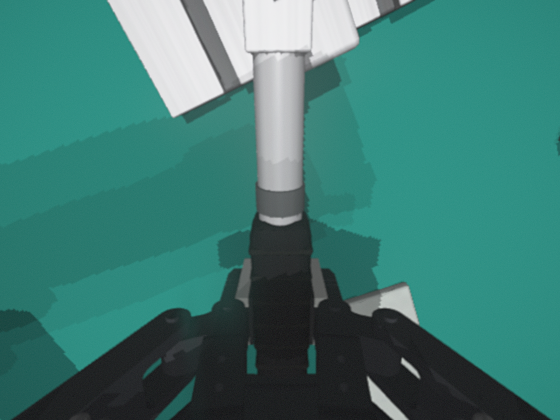

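```bash
python3 - <<'E'
from tight import *
for c in("scene","top"):
    f=grab_frame(c); print(c,[(np.round(d["centre"],1),round(d["score"],2)) for d in tip_of(c,"socket")])
    for z in(.070,.073,.076,.08): print(z,proj(f,[.541,.1311,z]).round(1))
out=[]
for k in("r1","r2","r5","t1"):
    a=cv2.imread(f"pics/{k}.png")[190:235,265:315];out.append(cv2.resize(a,(400,360),interpolation=cv2.INTER_CUBIC)[:300])
cv2.imwrite("pics/cmp.png",np.vstack([np.hstack(out[:2]),np.hstack(out[2:])]))
E
```

```text
scene [(array([284.9, 222.2]), 0.84), (array([105.1, 223.9]), 0.83), (array([224.3, 130.4]), 0.79)]
0.07 [287.5 220. ]
0.073 [287.5 219. ]
0.076 [287.5 218. ]
0.08 [287.5 216.7]
top [(array([383.1, 285. ]), 0.83), (array([409. , 136.3]), 0.69), (array([265.5, 177.4]), 0.55)]
0.07 [267.1 179.3]
0.073 [267.  179.1]
0.076 [267.  178.9]
0.08 [266.9 178.7]
```

View pics/cmp.png

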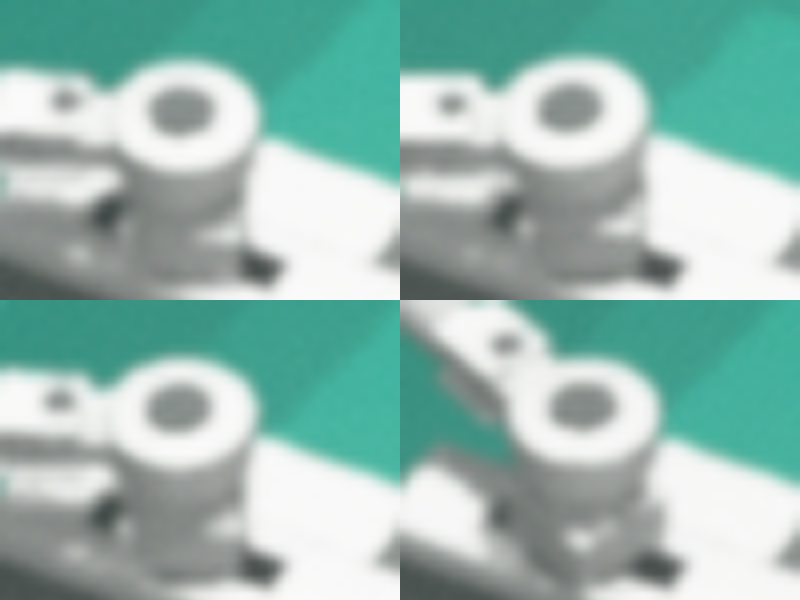

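The socket's square base meets the collar at the same row in all four views, so it is home. The torque levelled off near 1.85 N m from about 0.767 rad, so the break-over has begun. I'll continue a little into the window.

```bash
python3 - <<'E'
from tight import *
g=np.load("g0.npy"); a=run(g,np.radians(19.3),.80,.848,.012,2.6,.04); print(a)
sleep(.25); f,s=shot("top","u2"); shot("scene","u1"); print(tau(s),s["clock"])
a=cv2.imread("pics/u1.png")[170:250,220:320];b=cv2.imread("pics/t1.png")[170:250,220:320]
cv2.imwrite("pics/u1c.png",np.hstack([cv2.resize(x,(400,320),interpolation=cv2.INTER_CUBIC) for x in(b,a)]))
E
```

```text
0.812 yaw -27.3 tau 1.81 F [ 2.9 -5.2 -0.3] Mz 1.09 z 0.0867 t 29.54
0.824 yaw -28.0 tau 1.95 F [ 4.4 -5.8 -0.7] Mz 0.98 z 0.0868 t 29.79
0.836 yaw -28.6 tau 1.86 F [ 3.  -5.7  0.7] Mz 1.08 z 0.0867 t 30.04
0.848 yaw -29.3 tau 1.91 F [ 3.7 -5.6  0.5] Mz 1.04 z 0.0868 t 30.29
0.848
2.052114362024339 30.5417
```

View pics/u1c.png

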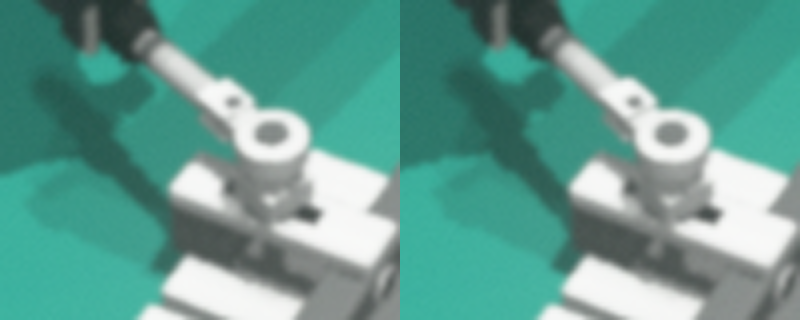

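```bash
python3 - <<'E'
from h import *
shot("wrist","u3")
cv2.imwrite("pics/u3c.png",np.hstack([cv2.resize(cv2.imread(f"pics/{k}.png")[0:230,220:340],None,fx=2.2,fy=2.2,interpolation=cv2.INTER_CUBIC) for k in("q3","t3","u3")]))
E
```

```text
(no output)
```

View pics/u3c.png

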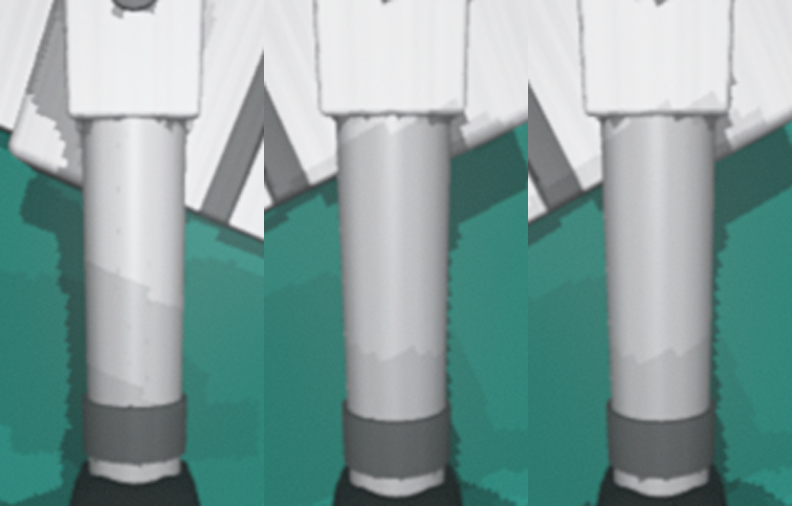

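```bash
python3 - <<'E'
from tight import *
g=np.load("g0.npy"); y0=np.radians(19.3)
run(g,y0,.848,.860,.012,2.6,.04); sleep(.2); print("hold",tau(get_state()))
for a in np.arange(.84,.58,-.02):
    c,s_=np.cos(-a),np.sin(-a); d=np.array([[c,-s_],[s_,c]])@(g[:2]-B); rv=tilted(y0-a,TH)
    move_l(tcp_of([B[0]+d[0],B[1]+d[1],g[2]],rv),.05,rot=rv); s=get_state(); t=tau(s)
    print(f"{a:.3f} tau {t:.2f} F {s['contact_force'].round(1)} Mz {s['wrist_torque'][2]:.2f} z {s['position'][2]:.4f} t {s['clock']:.2f}")
    if t<.12: break
E
```

```text
0.860 yaw -30.0 tau 1.92 F [ 4.4 -5.5 -1.2] Mz 0.97 z 0.0868 t 30.94
hold 1.869175350952668
0.840 tau 1.94 F [ 3.4 -5.8  0.5] Mz 1.10 z 0.0867 t 31.39
0.820 tau 1.89 F [ 2.8 -5.3  1.1] Mz 1.17 z 0.0866 t 31.64
0.800 tau 1.78 F [ 2.5 -4.6  0.7] Mz 1.16 z 0.0865 t 31.89
0.780 tau 1.62 F [ 0.5 -5.   1.6] Mz 1.25 z 0.0864 t 32.14
0.760 tau 1.01 F [ 0.1 -4.1  2.3] Mz 0.74 z 0.0862 t 32.39
0.740 tau 0.92 F [-0.3 -5.1  3.3] Mz 0.66 z 0.0862 t 32.64
0.720 tau 0.63 F [-0.9 -5.2  2.7] Mz 0.46 z 0.0861 t 32.89
0.700 tau 0.33 F [-1.6 -4.4  2.1] Mz 0.31 z 0.0861 t 33.14
0.680 tau 0.11 F [-2.7 -3.9  3.2] Mz 0.28 z 0.0861 t 33.39
```

```bash
python3 - <<'E'
from tight import *
g=np.load("g0.npy"); y0=np.radians(19.3)
a=.655
c,s_=np.cos(-a),np.sin(-a); d=np.array([[c,-s_],[s_,c]])@(g[:2]-B); rv=tilted(y0-a,TH)
u=d/np.linalg.norm(d)
tgt=lambda z,e:tcp_of([B[0]+d[0]+e*u[0],B[1]+d[1]+e*u[1],z],rv)
move_l(tgt(g[2],.0),.05,rot=rv); s=st("a");print(tau(s))
move_l(tgt(g[2],.001),.05); s=st("b");print(tau(s))
for z in(.004,.008,.014,.022,.04):
    t=move_l(tgt(g[2]+z,.001),.05,until_force=12); s=st((z,t));print(tau(s))
    if t: break
shot("scene","v1")
a=cv2.imread("pics/v1.png")[150:270,200:350];cv2.imwrite("pics/v1c.png",cv2.resize(a,(750,600),interpolation=cv2.INTER_CUBIC))
E
```

```text
a 33.74 [ 0.4941 -0.0087  0.086 ] [-2.  -5.1  3.3] [-0.41  0.37  0.2 ] gap 0.265
0.15736208241025307
b 34.09 [ 0.4943 -0.0089  0.086 ] [-0.5  2.4  0. ] [0.73 0.08 0.26] gap 0.261
0.07809717883146669
(0.004, False) 34.44 [ 0.4941 -0.0084  0.0895] [ 2.1  4.6 -6.6] [ 0.68 -0.3   0.07] gap 0.261
0.14536321413259118
(0.008, False) 34.79 [ 0.4945 -0.0078  0.0936] [ 2.5  7.4 -7.5] [ 1.12 -0.43  0.05] gap 0.261
0.05527185135504736
(0.014, False) 35.16 [ 0.4948 -0.0069  0.0994] [ 4.6 10.5 -8.9] [ 1.64 -0.73  0.03] gap 0.261
0.1788133908010289
(0.022, False) 35.57 [ 0.495  -0.0053  0.107 ] [  6.7  15.3 -12.2] [ 2.49 -0.99  0.03] gap 0.265
0.23509977410004584
(0.04, True) 35.94 [ 0.495  -0.0032  0.1138] [ 2.8  0.4 -1.5] [ 0.24 -0.62 -0.1 ] gap 0.265
0.26021413445640307
```

View pics/v1c.png

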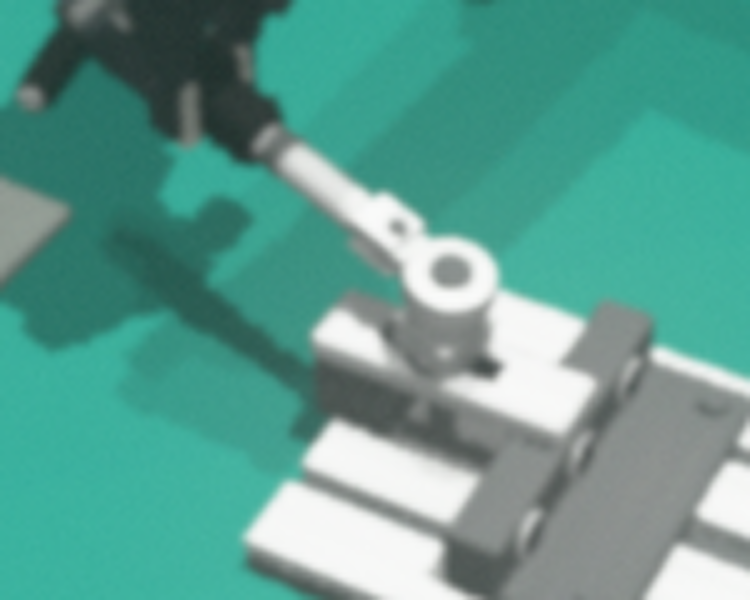

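The socket bound on lifting and the wrench pitched nose-down in the hand (disc at scene (290,204), still over the bolt). I'll bring it level again by pitching the tool about the socket, then lift in small steps while nulling the side force.

```bash
cat > lev.py <<'E'
from tight import *
g=np.load("g0.npy"); y0=np.radians(19.3); a=.655
c,s_=np.cos(-a),np.sin(-a); d=np.array([[c,-s_],[s_,c]])@(g[:2]-B); u=d/np.linalg.norm(d)
def go(z,e,th,v=.06,lat=0,uf=None):
    rv=tilted(y0-a,th); n=np.array([-u[1],u[0]])
    r=move_l(tcp_of([*(B+d+e*u+lat*n),z],rv),v,rot=rv,until_force=uf); s=st((round(z,4),e,round(th,3),r))
    F=s["contact_force"]; print("   Frad %.1f Flat %.1f tau %.2f"%(F[:2]@u,F[:2]@n,tau(s))); return s
E
python3 - <<'E'
from lev import *
grab(120)
go(.125,0,.0); go(.117,0,-.05); go(.1095,0,-.10)
shot("scene","v2")
a=cv2.imread("pics/v2.png")[150:270,200:350];cv2.imwrite("pics/v2c.png",cv2.resize(a,(750,600),interpolation=cv2.INTER_CUBIC))
E
```

```text
(0.125, 0, 0.0, False) 36.62 [ 0.4946 -0.0052  0.1046] [ 2.2  7.5 -1.9] [ 1.81 -0.61  0.21] gap 0.263
   Frad -7.9 Flat -0.2 tau 0.17
(0.117, 0, -0.05, False) 37.0 [ 0.4946 -0.006   0.0971] [-0.3  2.8  1.1] [1.13 0.11 0.43] gap 0.265
   Frad -2.6 Flat -1.2 tau 0.26
(0.1095, 0, -0.1, False) 37.38 [ 0.4947 -0.0064  0.0896] [-4.2 -2.6  4. ] [-0.07  0.84  0.71] gap 0.262
   Frad 3.8 Flat -3.2 tau 0.25
```

View pics/v2c.png

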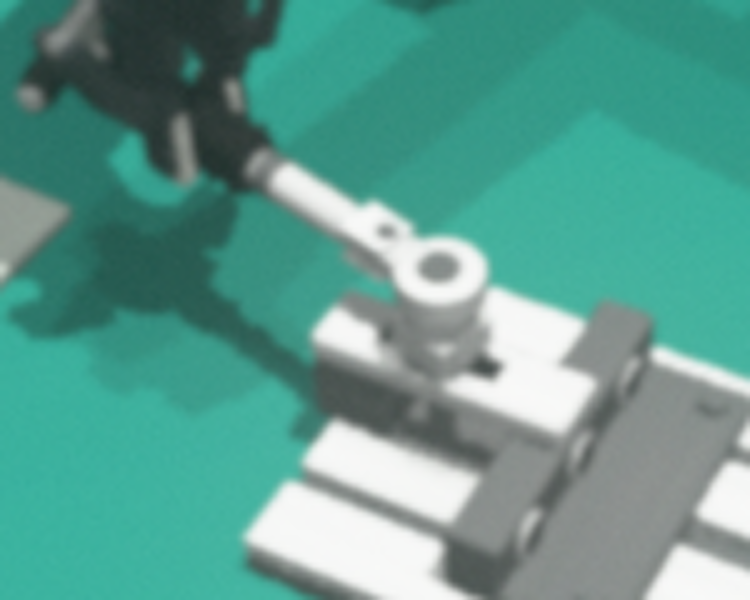

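```bash
python3 - <<'E'
import lev; from lev import *
def seta(x):
    lev.a=x; c,s_=np.cos(-x),np.sin(-x); lev.d=np.array([[c,-s_],[s_,c]])@(g[:2]-B); lev.u=lev.d/np.linalg.norm(lev.d)
seta(.63); go(.1100,0,-.09); 
seta(.605); s=go(.1105,0,-.085)
E
```

```text
(0.11, 0, -0.09, False) 37.77 [ 0.4985 -0.0074  0.0903] [-4.9 -2.7  4.1] [0.06 0.94 0.67] gap 0.262
   Frad 4.0 Flat -3.9 tau 0.11
(0.1105, 0, -0.085, False) 38.12 [ 0.5021 -0.0082  0.0907] [-4.1 -2.5  4.1] [0.22 0.86 0.72] gap 0.263
   Frad 3.5 Flat -3.2 tau 0.25
```

```bash
python3 - <<'E'
import lev; from lev import *
x=.605; lev.a=x; c,s_=np.cos(-x),np.sin(-x); lev.d=np.array([[c,-s_],[s_,c]])@(g[:2]-B); lev.u=u=lev.d/np.linalg.norm(lev.d); n=np.array([-u[1],u[0]])
e=.0008; lat=-.0008; z=.1105; th=-.085
for k in range(9):
    s=go(z,e,th,lat=lat,v=.08); F=s["contact_force"]
    e+=np.clip(F[:2]@u/3000,-.001,.001); lat+=np.clip(F[:2]@n/3000,-.001,.001)
    if F[2]<-9 or np.linalg.norm(F[:2])>12: print("abort"); break
    if k>=1: z+=.003
print(e,lat,z)
E
```

```text
(0.1105, 0.0008, -0.085, False) 38.48 [ 0.5018 -0.0082  0.0907] [-2.8  1.7  2.1] [0.76 0.24 0.48] gap 0.262
   Frad -0.9 Flat -3.1 tau 0.03
(0.1105, np.float64(0.0004910628521546511), -0.085, False) 38.83 [ 0.5014 -0.0081  0.0908] [0.8 1.  1.5] [ 0.65 -0.16  0.15] gap 0.261
   Frad -1.2 Flat 0.5 tau 0.22
(0.1135, np.float64(9.498231889034655e-05), -0.085, False) 39.17 [ 0.5005 -0.0081  0.0932] [ 1.3 -0.  -3.7] [-0.36  0.03 -0.04] gap 0.265
   Frad -0.3 Flat 1.2 tau 0.14
(0.1165, np.float64(-1.079177381490881e-05), -0.085, False) 39.52 [ 0.5012 -0.0078  0.0965] [ 0.2 -0.4 -4.2] [-0.41  0.07  0.03] gap 0.264
   Frad 0.4 Flat 0.3 tau 0.08
(0.1195, np.float64(0.00010877648708554429), -0.085, False) 39.88 [ 0.5013 -0.0079  0.0996] [-0.1  1.  -2.8] [-0.32  0.18  0.05] gap 0.262
   Frad -0.9 Flat -0.4 tau -0.01
(0.1225, np.float64(-0.0001894053422551865), -0.085, False) 40.23 [ 0.5014 -0.0076  0.1027] [-0.1 -1.3 -3.7] [-0.45  0.16  0.04] gap 0.263
   Frad 1.3 Flat 0.3 tau 0.08
(0.1255, np.float64(0.0002529315415458943), -0.085, False) 40.58 [ 0.5014 -0.008   0.1057] [ 0.7 -0.3 -3.9] [-0.33  0.07 -0.06] gap 0.267
   Frad 0.1 Flat 0.8 tau 0.06
(0.1285, np.float64(0.0002942799346012764), -0.085, False) 40.92 [ 0.5016 -0.0081  0.1086] [-0.7  0.4 -3.3] [-0.4   0.08  0.03] gap 0.262
   Frad -0.2 Flat -0.8 tau -0.08
(0.1315, np.float64(0.00023756476000783244), -0.085, False) 41.27 [ 0.5014 -0.008   0.1116] [ 0.2  0.4 -4.5] [-0.39  0.15 -0.04] gap 0.263
   Frad -0.5 Flat 0.1 tau -0.03
7.933565537201288e-05 -0.0010962521177289143 0.1345
```

```bash
python3 - <<'E'
import lev; from lev import *
x=.605; lev.a=x; c,s_=np.cos(-x),np.sin(-x); lev.d=np.array([[c,-s_],[s_,c]])@(g[:2]-B); lev.u=lev.d/np.linalg.norm(lev.d)
go(.165,0,-.085,v=.1,lat=-.001)
shot("scene","x1"); shot("wrist","x3"); shot("top","x2")
a=cv2.imread("pics/x1.png")[140:260,200:350]
b=np.hstack([cv2.imread(f"pics/{k}.png")[0:260,220:340] for k in("q3","x3")])
cv2.imwrite("pics/x13.png",np.hstack([cv2.resize(a,(500,400),interpolation=cv2.INTER_CUBIC),cv2.resize(b,(300,400))]))
E
```

```text
(0.165, 0, -0.085, False) 41.86 [ 0.5009 -0.0077  0.1444] [-0.6  0.2 -4.2] [-0.41  0.1   0.04] gap 0.258
   Frad -0.0 Flat -0.6 tau -0.05
```

View pics/x13.png

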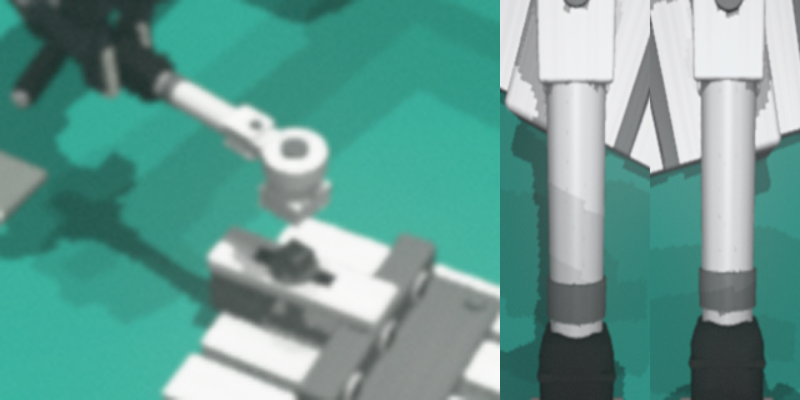

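```bash
python3 - <<'E'
from tight import *
f=grab_frame("scene"); s=get_state(); rv=s["eef_rot"]; gp=tcp_of(s["position"],rv,-.02)
x=.605; h=np.radians(-70.7)-x; u=np.array([np.cos(h),np.sin(h)])
for nm,px,r,hh in(("disc",(288.5,184.4),.145,.008),("hinge",(277.1,177.5),.115,.011),("band",(200+165*.3,140+86*.3),.145-.085,.01)):
    best=[]
    for ph in np.arange(-.12,.13,.03):
        p=np.array([gp[0]-r*u[0],gp[1]-r*u[1],gp[2]+hh-r*ph]); q=proj(f,p); best.append((round(ph,2),*np.round(q-px,1)))
    print(nm,best)
E
```

```text
disc [(np.float64(-0.12), np.float64(-1.0), np.float64(-8.8)), (np.float64(-0.09), np.float64(-1.0), np.float64(-7.1)), (np.float64(-0.06), np.float64(-1.0), np.float64(-5.3)), (np.float64(-0.03), np.float64(-1.0), np.float64(-3.6)), (np.float64(0.0), np.float64(-1.0), np.float64(-1.9)), (np.float64(0.03), np.float64(-1.0), np.float64(-0.3)), (np.float64(0.06), np.float64(-1.0), np.float64(1.4)), (np.float64(0.09), np.float64(-1.0), np.float64(3.1)), (np.float64(0.12), np.float64(-1.0), np.float64(4.7))]
hinge [(np.float64(-0.12), np.float64(-1.3), np.float64(-8.2)), (np.float64(-0.09), np.float64(-1.3), np.float64(-6.8)), (np.float64(-0.06), np.float64(-1.3), np.float64(-5.5)), (np.float64(-0.03), np.float64(-1.2), np.float64(-4.1)), (np.float64(0.0), np.float64(-1.2), np.float64(-2.8)), (np.float64(0.03), np.float64(-1.2), np.float64(-1.4)), (np.float64(0.06), np.float64(-1.1), np.float64(-0.1)), (np.float64(0.09), np.float64(-1.1), np.float64(1.2)), (np.float64(0.12), np.float64(-1.1), np.float64(2.5))]
band [(np.float64(-0.12), np.float64(5.9), np.float64(-5.0)), (np.float64(-0.09), np.float64(5.9), np.float64(-4.3)), (np.float64(-0.06), np.float64(6.0), np.float64(-3.6)), (np.float64(-0.03), np.float64(6.0), np.float64(-2.9)), (np.float64(0.0), np.float64(6.1), np.float64(-2.2)), (np.float64(0.03), np.float64(6.1), np.float64(-1.5)), (np.float64(0.06), np.float64(6.1), np.float64(-0.8)), (np.float64(0.09), np.float64(6.2), np.float64(-0.1)), (np.float64(0.12), np.float64(6.2), np.float64(0.6))]
```

```bash
python3 - <<'E'
from h import *
r=np.load("rest.npy"); y=np.radians(-5.2); rv=tilted(y,-.115); u=np.array([np.cos(y-np.pi/2),np.sin(y-np.pi/2)])
g=lambda z:tcp_of([r[0]+.0015*u[0],r[1]+.0015*u[1],z],rv)
set_joints(ik(g(.165),rv)); st("above")
move_l(g(.080),.12); st("low"); shot("scene","y1"); 
a=cv2.imread("pics/y1.png")[110:230,100:250];cv2.imwrite("pics/y1c.png",cv2.resize(a,(750,600),interpolation=cv2.INTER_CUBIC))
E
```

```text
above 43.18 [ 0.4921 -0.2686  0.1451] [-0.1  1.  -3.5] [-0.46  0.02 -0.  ] gap 0.261
low 44.14 [ 0.4926 -0.2708  0.0612] [-0.7  0.4 -4.1] [-0.48 -0.03  0.07] gap 0.262
```

View pics/y1c.png

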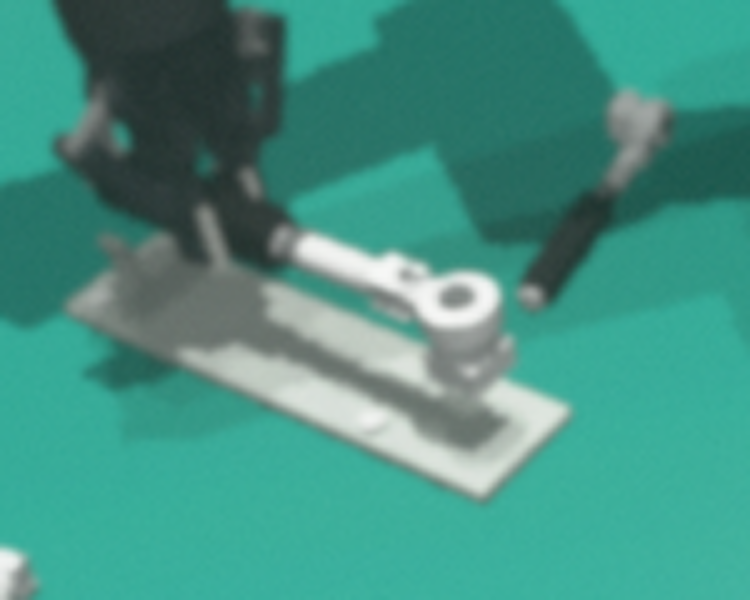

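```bash
python3 - <<'E'
from h import *
r=np.load("rest.npy"); y=np.radians(-5.2); rv=tilted(y,-.115); u=np.array([np.cos(y-np.pi/2),np.sin(y-np.pi/2)])
g=lambda z:tcp_of([r[0]+.0015*u[0],r[1]+.0015*u[1],z],rv)
t=move_l(g(.0455),.05,until_force=6); st(t)
if t:
    t=move_l(g(.0455),.03,until_force=12); st(t)
shot("scene","y2")
a=cv2.imread("pics/y2.png")[110:230,100:250];cv2.imwrite("pics/y2c.png",cv2.resize(a,(750,600),interpolation=cv2.INTER_CUBIC))
E
```

```text
True 44.94 [ 0.4911 -0.2697  0.0261] [1.3 1.8 2.7] [-0.54 -0.1   0.04] gap 0.261
False 45.29 [ 0.4912 -0.2696  0.026 ] [-2.   3.   8.3] [-0.19  0.5  -0.14] gap 0.261
```

View pics/y2c.png

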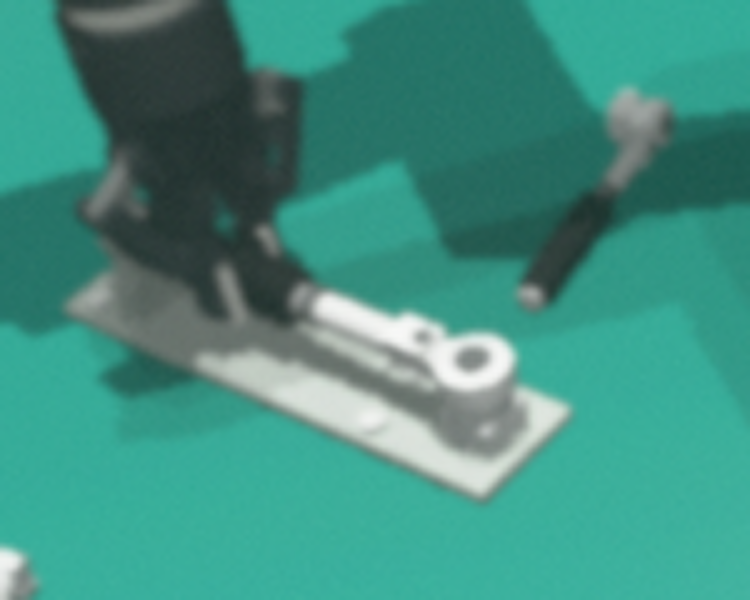

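```bash
python3 - <<'E'
from h import *
let_go(); s=st("open"); p=s["position"]
move_l(p+[0,0,.05],.08); move_l(p+[0,.02,.14],.25)
y=0
set_joints(ik([.49672,-.20087,.24994],down(0))); st("up")
f,s=shot("wrist","z1"); fs,_=shot("scene","z2")
a=cv2.imread("pics/z2.png")[110:230,100:250];b=cv2.imread("pics/z1.png")
cv2.imwrite("pics/z12.png",np.hstack([cv2.resize(a,(400,320),interpolation=cv2.INTER_CUBIC),cv2.resize(b[60:320,180:380],(246,320))]))
E
```

```text
open 46.08 [ 0.4918 -0.2703  0.0256] [0.6 0.5 0.6] [-0.12  0.03  0.  ] gap 0.998
up 47.95 [ 0.4957 -0.2008  0.248 ] [ 0.3 -0.2 -0.2] [ 0.02 -0.03 -0.  ] gap 1.002
```

View pics/z12.png

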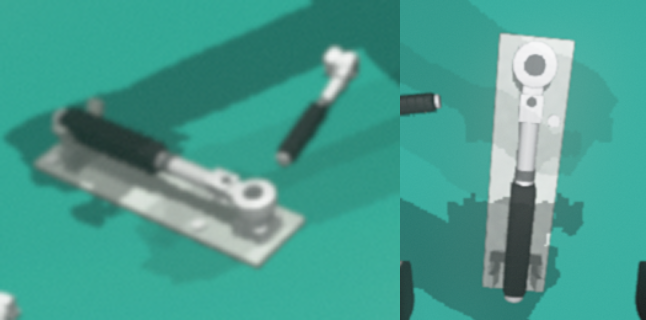

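View pics/z1.png

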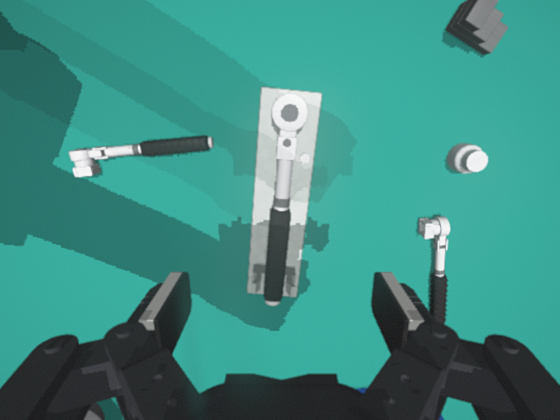

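```bash
python3 - <<'E'
from h import *
set_joints(ik([.54,.10,.16],down(0))); f,s=shot("wrist","end"); print(s["clock"])
i=f["img"][120:260,200:370]; cv2.imwrite("pics/endc.png",cv2.resize(i,None,fx=4,fy=4,interpolation=cv2.INTER_CUBIC)[:,:,::-1])
E
```

```text
49.2583
```

View pics/endc.png

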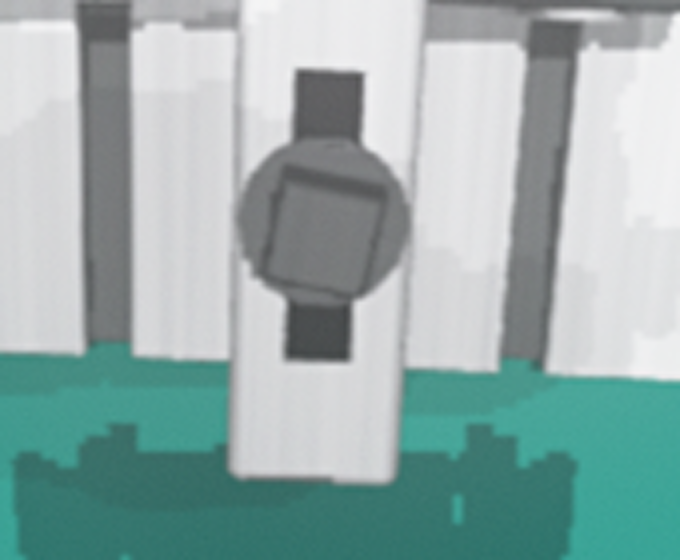

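```bash
python3 - <<'E'
from h import *
print(get_state()["contact_force"].round(1)); sign_off()
E
```

```text
[ 0.1 -0.8 -0.1]
the job is handed in; nothing more can be done
```

I tightened the bolt until the wrench broke over, put the wrench back in its rest and handed the job in at about 49 s. The hand-in gives no verdict, and neither joint angle could be read directly.

**Fit:** The socket went down on the bolt at the first try. Pressing further gained no depth, and the scene views showed its base on the collar. That pressing tilted the wrench about 0.07 rad in the grip, which I corrected by pitching the tool.

**Tightening:** I felt about 0.3 N m while the bolt was loose, and it came up tight after about 0.6 rad. The torque then levelled off at about 1.9 N m while the handle went on another 0.09 rad. I take that as break-over at roughly 0.09 to 0.12 rad, but this is inferred from torque and hand angle.

**Lifting off:** The first lift bound on the bolt and pitched the wrench nose-down in the hand. I levelled it and then lifted it off in small steps with almost no side force. The measured bolt torque never fell below −0.1 N m, so I don't think the bolt was turned back.

**Last checks:**
- **Wrench:** it lies in the fork with its socket within a pixel or two of where it was in the first pictures.
- **Neighbours:** the step block and spare socket are where they were. The level was not rechecked, but the arm never went near it.
- **Robot:** nothing is touching it.
- **Bolt angle (disagrees):** the last picture shows the bolt turned about 0.55 rad, against about 0.6 rad from the feel. I put this down to measuring error, but I could not confirm the 0.85 rad limit.

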